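# Pack the files and glue for a bench job

## Task

Pack the steel carry tray for a repair job: work every file out of its tight cutout in the case by its handle, lift every tipped-over glue bottle off the turntable, and lay them all wholly inside the tray, where they may lie on one another. When everything is packed, shut the lid of the empty case. Do not disturb the tape, the standing bottle and the tin at the back of the bench.

Things in the scene. Friction and masses are not known exactly. Their poses are not given: they have to be found in the camera images.
- case: black plastic file case, fixed to the bench, 120 (x) x 206 (y) x 50 (z) mm; origin at the centre of its underside, z up. Its own -x side is the open front, towards the robot. Three parallel cutouts 37 mm wide run along its x at y = -65, 0 and +65 mm, open at the front and the top, floor 27 mm up. Each holds one file, its handle standing out in front, or is empty
- lips (a point): point in the middle cutout, between its lips, 37 mm up. In the back part of each cutout (case x = 0 to 45 mm) two sprung rubber lips squeeze the blade's edges with about 14 N a side: it takes some 10 to 20 N to pull a file out towards the case's -x, and after 60 mm it is free
- lid (a joint): clear flat lid of the case with a black rim, 120 x 206 x 5 mm, hinged along the top of the case's back (+x) wall: 0 = shut, flat on the case, 1.57 = upright, at most 1.9. Starts open; the stiff hinge (about 0.13 Nm) holds it wherever it is left. Pushed over from behind it folds towards the case's -x and down
- lid_edge (a point): middle of the lid's free edge, 120 mm from the hinge line, at half its thickness; turns with the lid
- lid_axis (a point): middle of the lid's hinge line, fixed: 60 mm to +x of the case's origin and 50 mm up
- turntable: freely spinning round plywood turntable, 270 mm across, its bearing fixed to the bench; origin on the axis at bench level. The plate's top is 30 mm up and a lip at its edge rises 5 mm more. It spins at the least push
- tray: low open carry tray of sheet steel, fixed to the bench; inside 250 (x) x 200 (y) mm, floor 6 mm thick, rim 38 mm above the bench; origin at the centre of its underside
- tape: roll of tape lying on the bench, 90 mm across, 25 mm high; bystander, origin at the centre of its underside
- spirit: closed bottle standing on the bench, 60 mm across, 150 mm high; bystander, origin at the centre of its underside
- paint_tin: closed tin standing on the bench, 80 mm across, 85 mm high; bystander, origin at the centre of its underside
- file1: flat file, 188 mm long, about 0.14 kg, all alike, one may be absent: wooden handle 80 long x 26 wide x 24 thick mm (x = -94 to -14 mm), then a flat steel blade 108 x 20 x 6 mm to x = +94 mm; origin at mid-length on its axis, x towards the blade's tip, z across its thickness. In the case its axis lies 30 mm above the bench and its x runs along the case's +x
- file1_grip (a point): middle of that file's handle, on its axis, 54 mm behind the origin
- file1_tip (a point): tip of that file's blade, on its axis
- file2: flat file, 188 mm long, about 0.14 kg, all alike, one may be absent: wooden handle 80 long x 26 wide x 24 thick mm (x = -94 to -14 mm), then a flat steel blade 108 x 20 x 6 mm to x = +94 mm; origin at mid-length on its axis, x towards the blade's tip, z across its thickness. In the case its axis lies 30 mm above the bench and its x runs along the case's +x
- file2_grip (a point): middle of that file's handle, on its axis, 54 mm behind the origin
- file2_tip (a point): tip of that file's blade, on its axis
- file3: flat file, 188 mm long, about 0.14 kg, all alike, one may be absent: wooden handle 80 long x 26 wide x 24 thick mm (x = -94 to -14 mm), then a flat steel blade 108 x 20 x 6 mm to x = +94 mm; origin at mid-length on its axis, x towards the blade's tip, z across its thickness. In the case its axis lies 30 mm above the bench and its x runs along the case's +x
- file3_grip (a point): middle of that file's handle, on its axis, 54 mm behind the origin
- file3_tip (a point): tip of that file's blade, on its axis
- bottle1: white flat-sided glue bottle, closed, lying tipped over on the turntable, one may be absent: body 80 (x) x 42 (y) x 30 (z) mm with a nozzle along +x, 120 mm long in all, about 0.16 kg; origin at the centre of the 80 mm body, z across its thickness
- bottle1_nozzle (a point): end of that bottle's nozzle, 80 mm from the origin along +x
- bottle2: white flat-sided glue bottle, closed, lying tipped over on the turntable, one may be absent: body 80 (x) x 42 (y) x 30 (z) mm with a nozzle along +x, 120 mm long in all, about 0.16 kg; origin at the centre of the 80 mm body, z across its thickness
- bottle2_nozzle (a point): end of that bottle's nozzle, 80 mm from the origin along +x
Things that resemble listed ones, but are neither listed nor needed, are in the scene too. What is shaped like the file2 but orange or purple is not meant. Leave any orange look-alike of the bottle1 alone.

How it is judged:
By the outcome, as a careful person would: the job done as asked, in the order asked, and still so for the second after the job is handed in, with the robot touching nothing.
Of file1, file2, file3 only 2 to 3 are there at a start; the rules pass over those that are not, and their reading is None.
Of bottle1, bottle2 only 1 to 2 are there at a start; the rules pass over those that are not, and their reading is None.
At some moment in a run one of bottle1, bottle2 may be knocked a few centimetres aside while the robot is not near it.
Once in a run the grip may slacken for a moment while it holds something.
It also fails if it takes over 210 s, if anything falls off the work surface, if the arm or the gripper's body presses on something with over 40 N, if the wrist force passes 120 N, or if a joint passes its speed limit or range.

## Robot

A 7-joint arm with a two-finger parallel gripper is mounted at the origin on the work surface. World frame = base frame: x ahead of the robot, y to its left, z up, the work surface at z = 0. Lengths are in m, angles in rad, forces in N, time in s.
With the tool pointing down it reaches from about 0.4 to 0.875 m from the base axis. Payload 6.5 kg.
Tool frame: the origin (TCP) lies on the centre line of the jaws, within the pads' length; the fingertips stand 8 mm ahead of it and the grasp point (between the pads) lies 11 mm behind it; x points along the fingers, z is the direction in which the jaws open and shut, and the axes are right-handed (so a half turn about x gives the same grasp; the last joint's range is limited). The gripper opens to 85 mm and grips with 20 to 120 N. Pads are 22 mm wide; open, the fingers measure 114 mm over their backs; the gripper's body (76 mm by 85 mm) begins 54 mm behind the grasp point. The pads swing forward as they close: fully open they stand 13 mm farther back than shut.
Start: joints at [-1.384, 0.536, -0.004, 1.538, 0.003, 1.067, -0.071], TCP at [0.163, 0.629, 0.239] pointing down, gripper open.
Joint ranges: [-2.7, 2.7], [-0.37, 2.16], [-1.27, 1.26], [0.24, 2.4], [-1.31, 4.45], [0.19, 1.91], [-2.76, 2.76]. Speed limits (rad/s): [2.39, 2.39, 3.14, 3.14, 3.14, 3.14, 3.14].

## Interface

Orientations are given as a rotation vector (axis times angle).
In Python, from cell import status, imaging, ticket gives the robot as it stands.
- The arm moves only by the tool apply_moves, never from a script. Its argument "moves" is a list of rows, each a list of 5 numbers: the opening, from 0 (shut) to 1 (fully open), then the shift along the tool's x, y, z in m, then the turn about the tool's x in degrees. A call has 1 to 20 rows; each row is the pose to reach, as a shift and turn from the pose commanded when the call began, along the tool's axes at that moment; what a row does not reach only later rows make up. A row lasts 1/10 s, in which the tool goes at most 50 mm and 8.59 degrees, less where a joint would pass 70% of its speed; a pose out of reach is approached as far as the arm can. A call with a gripper value outside its range is refused whole. The fingers move at their own pace and stop on an object; "squeeze" is the grip in N (left out, the last holds). Time passes only in rows, so rows that repeat a pose let the fingers close. It gives the time, the measured TCP pose, the force and the opening at its end, in the units of the state.
- status.state(): the state, without advancing time (a new reading comes with each control period).
- imaging.snapshot(name): name is "side" or "top"; returns a dict with "img" (420x560x3 uint8, red, green, blue), "fx", "fy", "cx", "cy" (pixels), "R" (3x3) and "t" (3): a world point X has camera coordinates R X + t. Camera axes: x right, y down, z forward; pixel columns grow to the right and rows downward; lengths in m; the calibration is good to about 2 mm. A picture is of the moment at which its call begins. There is no depth.
- ticket.close_job(): hands the job in, once; it reports no verdict.
The state is a dict: "time_s": time; "q": joint angles; "qd": joint speeds; "effort": joint torques, N m; "tcp_pos": TCP position; "ee_rot": TCP orientation; "contact_force": force on the tool from outside, world axes, zero at the start; "torque": the same for the moment, N m; "finger_gap": finger opening in m.
Only numpy, scipy, OpenCV 4.12 (cv2) and the standard library are available. Lean on these libraries where they do the work, as an engineer would, in place of code of your own. Each camera call takes 0.05 s, during which the arm holds its last target.

## Working session

There is one attempt and no reset: what is moved stays moved. The work goes in short steps, Python scripts to look and compute and a tool call to move; the robot and the scene stay as the last step left them, time stands still between calls to the robot, and variables do not carry over. Pictures are saved under pics/ and viewed, and the job is handed in when it is done.

Besides the shell and the picture viewer there is one more tool, called after ">>>" as name(argument=value, ...), one argument or row to a line, values as JSON. apply_moves: Moves the arm, as the interface text tells. Its arguments: {"type":"object","properties":{"moves":{"type":"array","items":{"type":"array","items":{"type":"number"}}},"squeeze":{"type":"number"}},"required":["moves"]}

```bash
ls; mkdir -p pics
python3 - <<'E'
from cell import status, imaging
import cv2,numpy as np
print(status.state())
for n in("side","top"):
    s=imaging.snapshot(n); cv2.imwrite(f"pics/{n}0.png",s["img"][:,:,::-1])
    print(n,{k:np.round(v,4).tolist() for k,v in s.items() if k!="img"})
E
```

```text
pics
{'time_s': 0.0, 'q': array([-1.38418447,  0.53721835, -0.00442805,  1.53884189,  0.00260284,
        1.06725712, -0.07121219]), 'qd': array([ 0.00030248, -0.00010148, -0.00107118,  0.00033813, -0.00041295,
        0.00172142, -0.00089782]), 'effort': array([-1.52642097e-04, -5.83406782e+01,  1.04845516e+00, -2.59091163e+01,
        1.23386024e-02,  9.83415346e-03,  7.03235401e-06]), 'tcp_pos': array([0.16245654, 0.62875746, 0.23839152]), 'ee_rot': array([-1.02216272,  1.31953266,  1.02023611]), 'contact_force': array([-0.0355518 ,  0.04022714, -0.49879059]), 'torque': array([-0.04471907, -0.03189886,  0.03034433]), 'finger_gap': 0.08487523576356633}
side {'fx': 379.699, 'fy': 379.699, 'cx': 279.379, 'cy': 215.3363, 'R': [[0.875, -0.484, 0.0126], [-0.2928, -0.5497, -0.7823], [0.3856, 0.6808, -0.6227]], 't': [-0.4015, 0.2103, 1.155]}
top {'fx': 487.2461, 'fy': 487.2461, 'cx': 276.9328, 'cy': 213.3769, 'R': [[-0.0194, -0.9998, -0.0013], [-0.9934, 0.0194, -0.1127], [0.1127, -0.0009, -0.9936]], 't': [0.0913, 0.5101, 1.5716]}
```

View pics/side0.png

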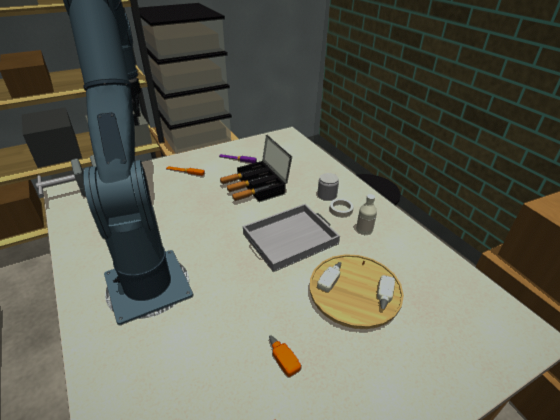

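View pics/top0.png

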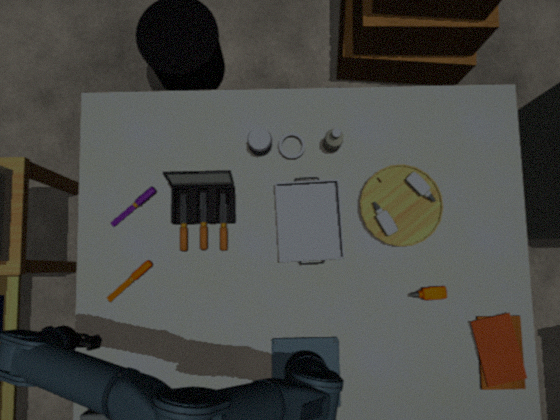

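```bash
cat > h.py <<'E'
from cell import status, imaging
import cv2,numpy as np
from scipy.spatial.transform import Rotation as Ro
def ray(s,u,v):
    d=s["R"].T@np.array([(u-s["cx"])/s["fx"],(v-s["cy"])/s["fy"],1]); return -s["R"].T@s["t"],d
def at(s,u,v,z):
    c,d=ray(s,u,v); return c+d*(z-c[2])/d[2]
def proj(s,X):
    p=s["R"]@np.asarray(X)+s["t"]; return np.array([s["fx"]*p[0]/p[2]+s["cx"],s["fy"]*p[1]/p[2]+s["cy"]])
def crop(s,u0,v0,u1,v1,k,name):
    im=s["img"][v0:v1,u0:u1,::-1]
    im=np.clip(im.astype(float)*1.5,0,255).astype(np.uint8)
    im=cv2.resize(im,None,fx=k,fy=k,interpolation=cv2.INTER_CUBIC)
    step=10
    for u in range((u0+9)//10*10,u1,10):
        x=int((u-u0+.5)*k); cv2.line(im,(x,0),(x,6 if u%50 else 14),(0,255,255),1)
        if u%20==0: cv2.putText(im,str(u),(x-10,24),0,.35,(0,255,255),1)
    for v in range((v0+9)//10*10,v1,10):
        y=int((v-v0+.5)*k); cv2.line(im,(0,y),(6,y),(0,255,255),1)
        if v%20==0: cv2.putText(im,str(v),(8,y+4),0,.35,(0,255,255),1)
    cv2.imwrite("pics/"+name,im)
def snap(n): return imaging.snapshot(n)
E
python3 - <<'E'
from h import *
s=snap("top")
crop(s,155,160,245,260,6,"c1.png")
crop(s,265,160,450,275,4,"c2.png")
E
```

```text
(no output)
```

View pics/c1.png

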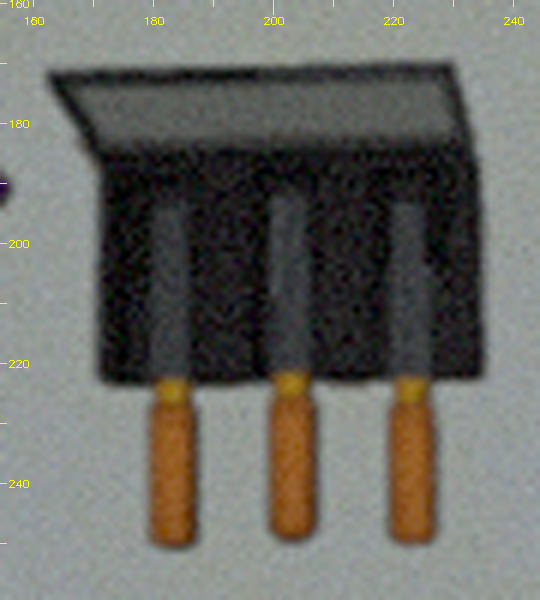

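View pics/c2.png

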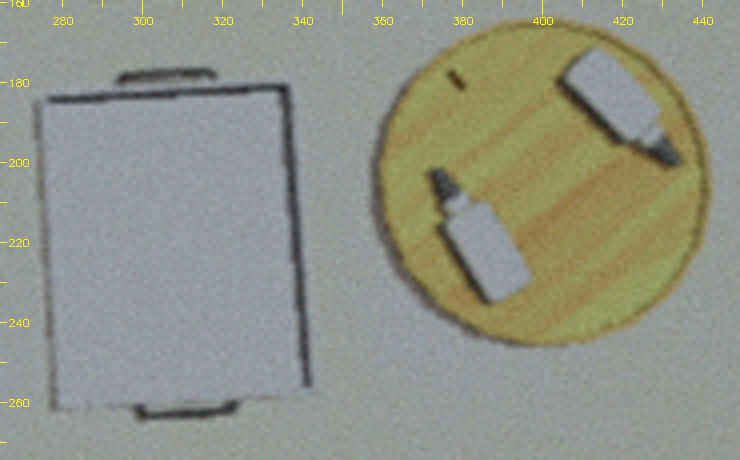

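Run:
```python
from h import *
np.set_printoptions(precision=4,suppress=True)
s=snap("top")
print("case front corners");print(at(s,171,223,.05),at(s,235,222.5,.05))
for u,v in((183,250),(203,249.5),(223,250)): print("hend",at(s,u,v,.036))
for u,v in((182.5,194),(202.5,192),(222,193)): print("tip",at(s,u,v,.033))
print("lid edge",[at(s,u,v,.17) for u,v in((163,172),(230,170.5))])
print("tray corners rim",[at(s,u,v,.038) for u,v in((275,184),(336,180.5),(342,256),(278,262))])
print("tt",at(s,400,206,.033), at(s,359,206,.033), at(s,441,206,.033),at(s,400,165,.033),at(s,400,246,.033))
print("b1 body corners",[at(s,u,v,.06) for u,v in((376,215.5),(386.5,209.5),(397.5,229),(388,235))], "noz",at(s,374,202.5,.045))
print("b2",[at(s,u,v,.06) for u,v in((405.5,179.5),(414,172),(430,185.5),(419,194.5))], "noz",at(s,433.5,200,.045))
st=status.state(); R=Ro.from_rotvec(st["ee_rot"]).as_matrix(); print(R)
s2=snap("side")
crop(s2,205,130,305,210,7,"c3.png"); crop(s2,235,190,415,330,4,"c4.png")
```

```text
case front corners
[0.4847 0.4246 0.05  ] [0.4823 0.2176 0.05  ]
hend [0.3974 0.3883 0.036 ]
hend [0.3977 0.3234 0.036 ]
hend [0.3949 0.2586 0.036 ]
tip [0.5815 0.3909 0.033 ]
tip [0.5869 0.3251 0.033 ]
tip [0.5823 0.2609 0.033 ]
lid edge [array([0.6283, 0.4234, 0.17  ]), array([0.629 , 0.2208, 0.17  ])]
tray corners rim [array([0.608 , 0.0858, 0.038 ]), array([ 0.6158, -0.1151,  0.038 ]), array([ 0.3679, -0.1263,  0.038 ]), array([0.3526, 0.081 , 0.038 ])]
tt [ 0.5277 -0.3228  0.033 ] [ 0.5304 -0.1883  0.033 ] [ 0.5251 -0.4572  0.033 ] [ 0.6645 -0.3293  0.033 ] [ 0.3968 -0.3165  0.033 ]
b1 body corners [array([ 0.4951, -0.2372,  0.06  ]), array([ 0.5139, -0.2718,  0.06  ]), array([ 0.4502, -0.3043,  0.06  ]), array([ 0.4316, -0.273 ,  0.06  ])] noz [ 0.5394 -0.2356  0.045 ]
b2 [array([ 0.6107, -0.3379,  0.06  ]), array([ 0.6348, -0.3667,  0.06  ]), array([ 0.5894, -0.4162,  0.06  ]), array([ 0.5606, -0.3791,  0.06  ])] noz [ 0.5438 -0.4298  0.045 ]
[[-0.0002 -0.9682  0.2501]
 [-0.0011  0.2501  0.9682]
 [-1.     -0.0001 -0.0011]]
```

View pics/c3.png

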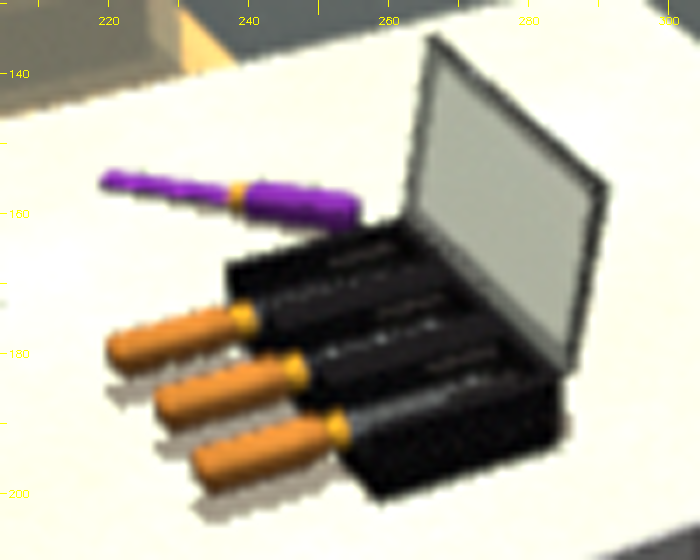

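View pics/c4.png

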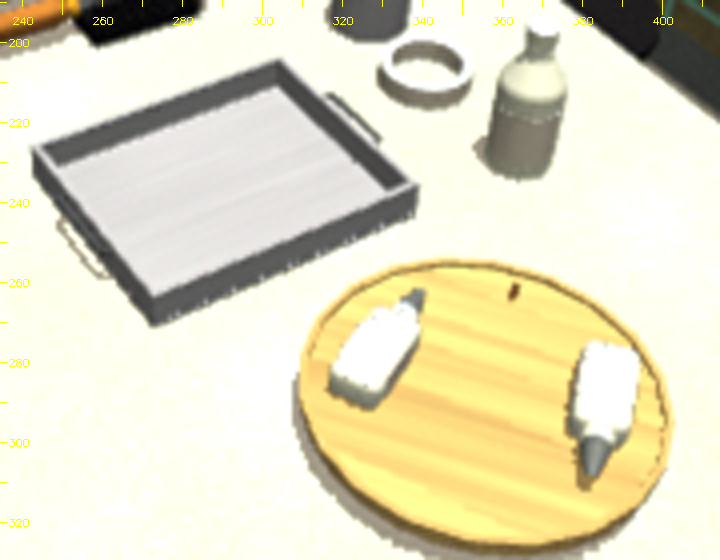

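```bash
cat >> h.py <<'E'
def sh(*tg):
    """tg: (x,y,z,yaw of tool z in deg) -> shifts in tool axes, turn"""
    st=status.state(); R=Ro.from_rotvec(st["ee_rot"]).as_matrix(); p=st["tcp_pos"]
    yaw=np.degrees(np.arctan2(R[1,2],R[0,2]))
    print("t %.1f p %s yaw %.1f gap %.4f F %s xaxis %s"%(st["time_s"],np.round(p,4),yaw,st["finger_gap"],np.round(st["contact_force"],1),np.round(R[:,0],3)))
    for t in tg:
        d=R.T@(np.array(t[:3])-p); tr=-((t[3]-yaw+90)%180-90)
        print(t,"->",np.round(d,4),"turn %.1f"%tr)
E
python3 - <<'E'
from h import *
sh((.437,.389,.15,90),(.437,.389,.028,90))
E
```

```text
t 0.2 p [0.1625 0.6291 0.2389] yaw 75.5 gap 0.0857 F [0.1 0.6 0.4] xaxis [-0.    -0.001 -1.   ]
(0.437, 0.389, 0.15, 90) -> [ 0.089  -0.3258 -0.1637] turn -14.5
(0.437, 0.389, 0.028, 90) -> [ 0.211  -0.3258 -0.1636] turn -14.5
```

>>> apply_moves(
  moves=[
    [0.53,0.01,-0.04,-0.02,-2],
    [0.53,0.02,-0.08,-0.04,-4],
    [0.53,0.03,-0.12,-0.06,-6],
    [0.53,0.04,-0.16,-0.08,-8],
    [0.53,0.05,-0.2,-0.1,-10],
    [0.53,0.06,-0.24,-0.12,-12],
    [0.53,0.08,-0.28,-0.14,-14],
    [0.53,0.089,-0.31,-0.155,-14.5],
    [0.53,0.089,-0.326,-0.164,-14.5],
    [0.53,0.089,-0.326,-0.164,-14.5],
    [0.53,0.089,-0.326,-0.164,-14.5],
  ],
  squeeze=80,
)

```text
time_s: 1.35
tcp_pos: [0.4368, 0.3895, 0.1503]
ee_rot: [-1.209, 1.209, 1.21]
contact_force: [-1.1, 1.2, -0.8]
finger_gap: 0.0448
```

Run:
```python
from h import *
sh((.437,.389,.028,90))
s=snap("top");crop(s,130,150,250,260,6,"d1.png")
s2=snap("side");crop(s2,180,110,310,210,6,"d2.png")
```

```text
t 1.4 p [0.4368 0.3895 0.1503] yaw 90.0 gap 0.0448 F [-1.1  1.2 -0.8] xaxis [-0.     0.001 -1.   ]
(0.437, 0.389, 0.028, 90) -> [ 0.1223 -0.0002 -0.0006] turn 0.0
```

View pics/d1.png

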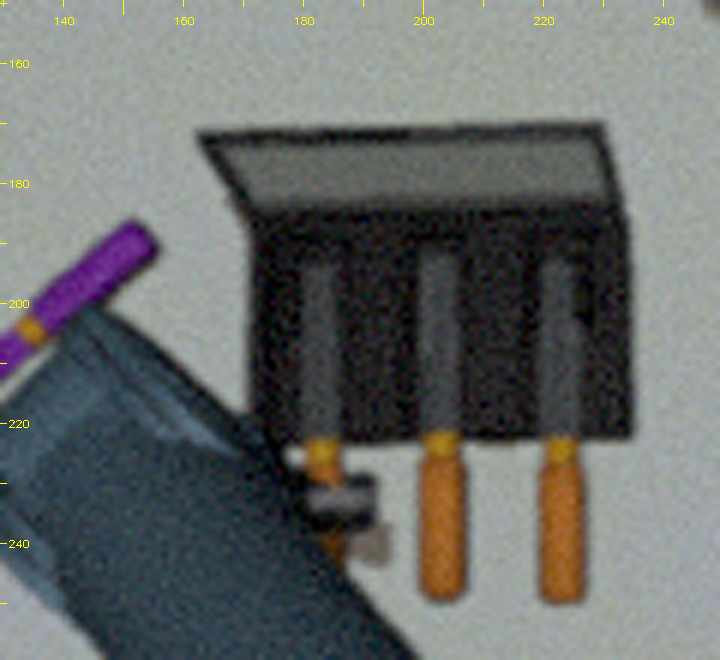

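View pics/d2.png

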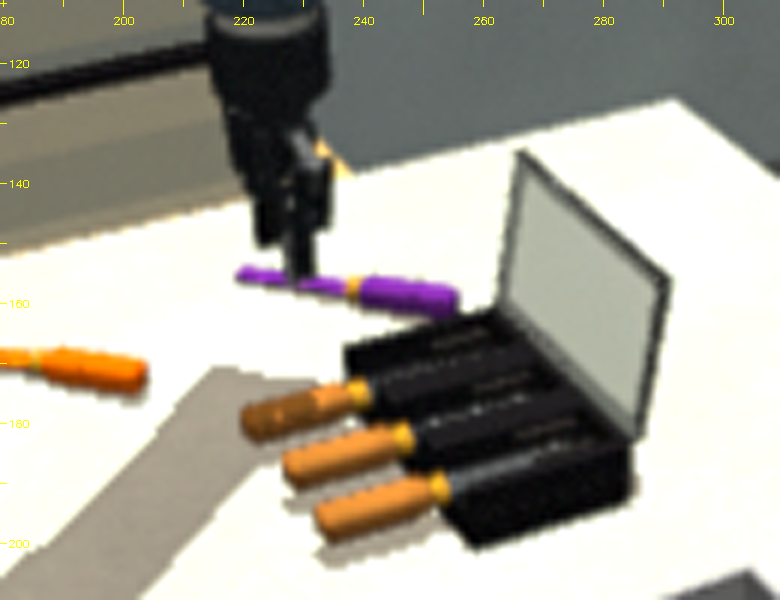

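>>> apply_moves(
  moves=[
    [0.53,0.03,0,0,0],
    [0.53,0.06,0,0,0],
    [0.53,0.09,0,0,0],
    [0.53,0.11,0,0,0],
    [0.53,0.124,0,0,0],
    [0.53,0.124,0,0,0],
    [0.1,0.124,0,0,0],
    [0.1,0.124,0,0,0],
    [0.1,0.124,0,0,0],
    [0.1,0.124,0,0,0],
    [0.1,0.124,0,0,0],
  ],
  squeeze=80,
)

```text
time_s: 2.55
tcp_pos: [0.4374, 0.3893, 0.0275]
ee_rot: [-1.209, 1.208, 1.209]
contact_force: [-3.5, -2.3, 6.0]
finger_gap: 0.0242
```

>>> apply_moves(
  moves=[
    [0.1,0,0.01,0,0],
    [0.1,0,0.02,0,0],
    [0.1,0,0.03,0,0],
    [0.1,0,0.04,0,0],
    [0.1,0,0.05,0,0],
    [0.1,0,0.06,0,0],
    [0.1,0,0.07,0,0],
    [0.1,0,0.075,0,0],
    [0.1,0,0.075,0,0],
  ],
)

```text
time_s: 3.45
tcp_pos: [0.3609, 0.3896, 0.0265]
ee_rot: [-1.21, 1.208, 1.212]
contact_force: [-2.9, 0.7, 3.8]
finger_gap: 0.0245
```

Run:
```python
from h import *
sh()
s=snap("top");crop(s,130,150,250,270,5,"d3.png")
s2=snap("side");crop(s2,180,110,310,210,6,"d4.png")
```

```text
t 3.5 p [0.3609 0.3896 0.0265] yaw 90.1 gap 0.0245 F [-2.9  0.7  3.8] xaxis [-0.001  0.    -1.   ]
```

View pics/d3.png

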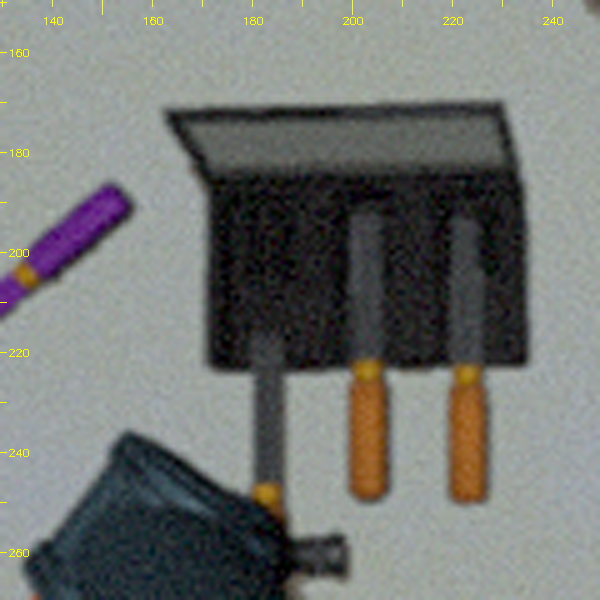

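View pics/d4.png

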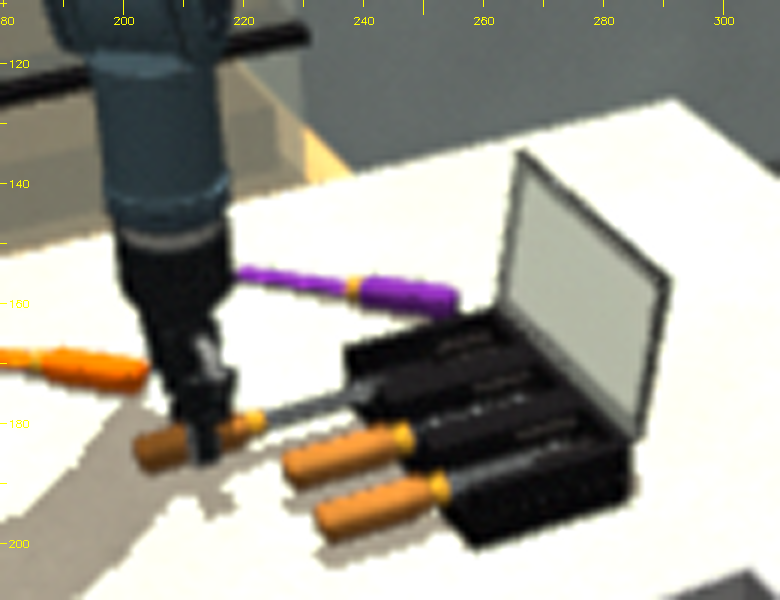

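>>> apply_moves(
  moves=[
    [0.1,-0.02,0.005,0,0],
    [0.1,-0.04,0.01,0,0],
    [0.1,-0.06,0.01,0,0],
    [0.1,-0.08,0.01,0,0],
    [0.1,-0.09,0.01,0,0],
    [0.1,-0.09,0.01,0,0],
  ],
)

```text
time_s: 4.15
tcp_pos: [0.3528, 0.3893, 0.1171]
ee_rot: [-1.209, 1.208, 1.209]
contact_force: [-0.4, 0.3, -1.3]
finger_gap: 0.0241
```

Run:
```python
from h import *
sh((.414,.044,.115,92.5),(.414,.044,.02,92.5))
```

```text
t 4.2 p [0.3528 0.3893 0.1171] yaw 90.0 gap 0.0241 F [-0.4  0.3 -1.3] xaxis [ 0.001  0.001 -1.   ]
(0.414, 0.044, 0.115, 92.5) -> [ 0.0017 -0.0612 -0.3453] turn -2.5
(0.414, 0.044, 0.02, 92.5) -> [ 0.0967 -0.0611 -0.3454] turn -2.5
```

>>> apply_moves(
  moves=[
    [0.1,0,-0.003,-0.02,0],
    [0.1,0,-0.008,-0.045,0],
    [0.1,0,-0.013,-0.07,0],
    [0.1,0,-0.018,-0.1,0],
    [0.1,0,-0.023,-0.13,0],
    [0.1,0,-0.028,-0.16,-1],
    [0.1,0,-0.033,-0.19,-1],
    [0.1,0,-0.038,-0.22,-1],
    [0.1,0,-0.043,-0.25,-2],
    [0.1,0,-0.048,-0.275,-2],
    [0.1,0,-0.053,-0.3,-2.5],
    [0.1,0,-0.058,-0.32,-2.5],
    [0.1,0,-0.061,-0.335,-2.5],
    [0.1,0,-0.061,-0.345,-2.5],
    [0.1,0,-0.061,-0.345,-2.5],
  ],
)

```text
time_s: 5.65
tcp_pos: [0.4125, 0.0427, 0.1156]
ee_rot: [-1.24, 1.191, 1.241]
contact_force: [0.6, -0.1, -0.6]
finger_gap: 0.0243
```

Run:
```python
from h import *
sh((.414,.044,.02,92.5))
s=snap("top");crop(s,130,150,350,300,3.5,"e1.png")
s2=snap("side");crop(s2,180,130,350,280,4,"e2.png")
```

```text
t 5.7 p [0.4125 0.0427 0.1156] yaw 92.4 gap 0.0243 F [ 0.6 -0.1 -0.6] xaxis [-0.002 -0.001 -1.   ]
(0.414, 0.044, 0.02, 92.5) -> [ 0.0956 -0.0017  0.0013] turn -0.1
```

View pics/e1.png

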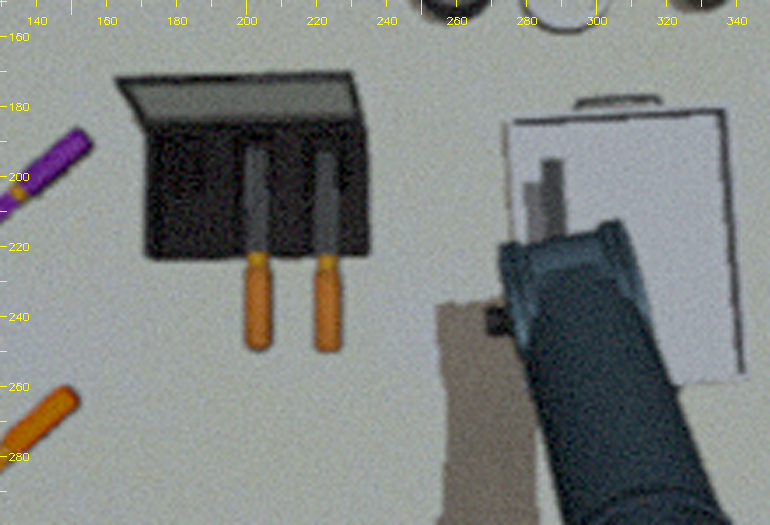

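View pics/e2.png

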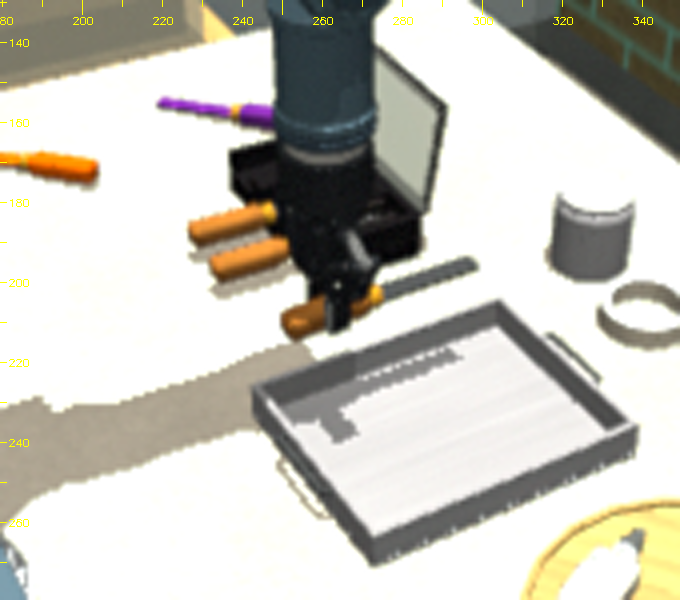

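>>> apply_moves(
  moves=[
    [0.1,0.02,0,-0.002,0],
    [0.1,0.04,0,-0.002,0],
    [0.1,0.06,0,-0.002,0],
    [0.1,0.08,0,-0.002,0],
    [0.1,0.09,0,-0.002,0],
    [0.1,0.094,0,-0.002,0],
    [0.1,0.094,0,-0.002,0],
    [0.4,0.094,0,-0.002,0],
    [0.4,0.094,0,-0.002,0],
    [0.4,0.094,0,-0.002,0],
    [0.4,0.08,0,-0.002,0],
    [0.4,0.05,0,-0.002,0],
    [0.4,0.02,0,-0.002,0],
    [0.4,0,0,-0.002,0],
  ],
)

```text
time_s: 7.15
tcp_pos: [0.4141, 0.042, 0.1183]
ee_rot: [-1.242, 1.186, 1.24]
contact_force: [1.6, 0.1, -1.1]
finger_gap: 0.0343
```

Run:
```python
from h import *
sh((.437,.324,.11,90),(.437,.324,.028,90))
s=snap("top");crop(s,130,150,350,300,3.5,"e3.png")
s2=snap("side");crop(s2,180,130,350,280,4,"e4.png")
```

```text
t 7.2 p [0.4141 0.042  0.1183] yaw 92.5 gap 0.0343 F [ 1.6  0.1 -1.1] xaxis [ 0.002  0.    -1.   ]
(0.437, 0.324, 0.11, 90) -> [ 0.0085 -0.0352  0.2807] turn 2.5
(0.437, 0.324, 0.028, 90) -> [ 0.0905 -0.035   0.2807] turn 2.5
```

View pics/e4.png

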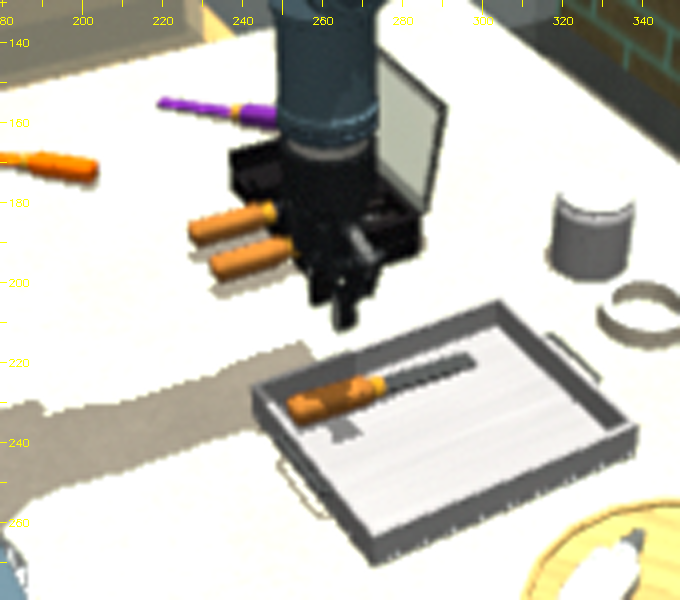

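File 1 lies inside the tray. Now the middle file.

>>> apply_moves(
  moves=[
    [0.53,0,-0.005,0.03,0],
    [0.53,0,-0.01,0.07,0],
    [0.53,0,-0.015,0.11,1],
    [0.53,0,-0.02,0.15,1],
    [0.53,0,-0.025,0.19,2],
    [0.53,0,-0.03,0.23,2.5],
    [0.53,0.005,-0.035,0.265,2.5],
    [0.53,0.0085,-0.035,0.281,2.5],
    [0.53,0.0085,-0.035,0.281,2.5],
    [0.53,0.03,-0.035,0.281,2.5],
    [0.53,0.06,-0.035,0.281,2.5],
    [0.53,0.08,-0.035,0.281,2.5],
    [0.53,0.09,-0.035,0.281,2.5],
    [0.53,0.091,-0.035,0.281,2.5],
    [0.1,0.091,-0.035,0.281,2.5],
    [0.1,0.091,-0.035,0.281,2.5],
    [0.1,0.091,-0.035,0.281,2.5],
    [0.1,0.091,-0.035,0.281,2.5],
    [0.1,0.091,-0.035,0.281,2.5],
  ],
  squeeze=80,
)

```text
time_s: 9.15
tcp_pos: [0.4366, 0.3239, 0.0263]
ee_rot: [-1.209, 1.209, 1.208]
contact_force: [-1.2, -4.0, 7.7]
finger_gap: 0.0248
```

>>> apply_moves(
  moves=[
    [0.1,0,0.01,0,0],
    [0.1,0,0.02,0,0],
    [0.1,0,0.03,0,0],
    [0.1,0,0.04,0,0],
    [0.1,0,0.05,0,0],
    [0.1,0,0.06,0,0],
    [0.1,0,0.07,0,0],
    [0.1,0,0.075,0,0],
    [0.1,0,0.075,0,0],
  ],
)

```text
time_s: 10.05
tcp_pos: [0.3597, 0.3248, 0.0254]
ee_rot: [-1.21, 1.209, 1.212]
contact_force: [-3.0, 0.8, 4.0]
finger_gap: 0.0248
```

Run:
```python
from h import *
sh()
s=snap("top");crop(s,130,150,350,300,3.5,"e5.png")
```

```text
t 10.1 p [0.3597 0.3248 0.0254] yaw 90.1 gap 0.0248 F [-3.   0.8  4. ] xaxis [-0.001  0.    -1.   ]
```

View pics/e5.png

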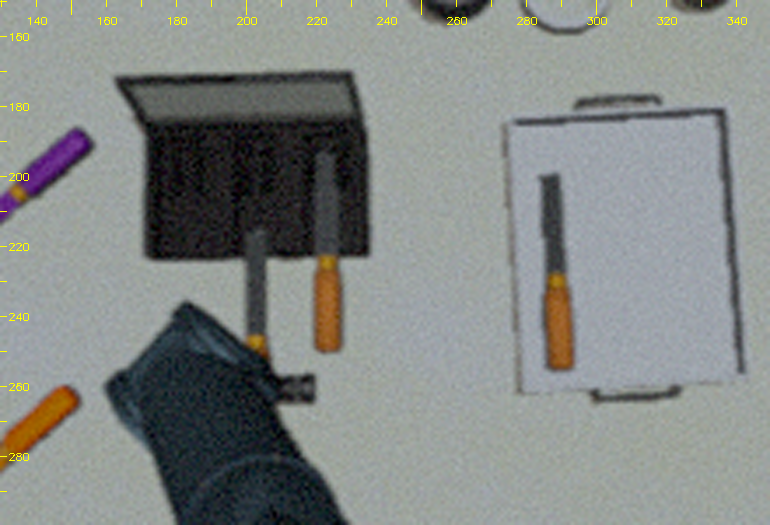

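>>> apply_moves(
  moves=[
    [0.1,-0.02,0.005,0,0],
    [0.1,-0.04,0.01,0,0],
    [0.1,-0.06,0.01,0,0],
    [0.1,-0.08,0.01,0,0],
    [0.1,-0.09,0.01,0,0],
    [0.1,-0.09,0.01,0,0],
  ],
)

```text
time_s: 10.7
tcp_pos: [0.3515, 0.3246, 0.116]
ee_rot: [-1.209, 1.208, 1.209]
contact_force: [0.4, 0.6, -0.7]
finger_gap: 0.0244
```

Run:
```python
from h import *
sh((.416,-.006,.115,92.5))
```

```text
t 10.7 p [0.3515 0.3246 0.116 ] yaw 90.0 gap 0.0244 F [ 0.4  0.6 -0.7] xaxis [ 0.001  0.001 -1.   ]
(0.416, -0.006, 0.115, 92.5) -> [ 0.0007 -0.0645 -0.3306] turn -2.5
```

>>> apply_moves(
  moves=[
    [0.1,0,-0.006,-0.02,0],
    [0.1,0,-0.015,-0.045,0],
    [0.1,0,-0.022,-0.07,0],
    [0.1,0,-0.029,-0.1,0],
    [0.1,0,-0.036,-0.13,0],
    [0.1,0,-0.042,-0.16,-1],
    [0.1,0,-0.048,-0.19,-1],
    [0.1,0,-0.053,-0.22,-1],
    [0.1,0,-0.058,-0.25,-2],
    [0.1,0,-0.061,-0.275,-2],
    [0.1,0,-0.063,-0.3,-2.5],
    [0.1,0,-0.064,-0.32,-2.5],
    [0.1,0,-0.065,-0.331,-2.5],
    [0.1,0,-0.065,-0.331,-2.5],
    [0.1,0,-0.065,-0.331,-2.5],
  ],
)

```text
time_s: 12.2
tcp_pos: [0.4159, -0.006, 0.1149]
ee_rot: [-1.241, 1.188, 1.243]
contact_force: [0.6, -0.1, -1.5]
finger_gap: 0.0242
```

Run:
```python
from h import *
sh((.416,-.006,.02,92.5))
s2=snap("side");crop(s2,180,130,410,330,3.4,"f1.png")
```

```text
t 12.2 p [ 0.4159 -0.006   0.1149] yaw 92.5 gap 0.0242 F [ 0.6 -0.1 -1.5] xaxis [-0.001  0.    -1.   ]
(0.416, -0.006, 0.02, 92.5) -> [ 0.0949 -0.0002 -0.0001] turn 0.0
```

View pics/f1.png

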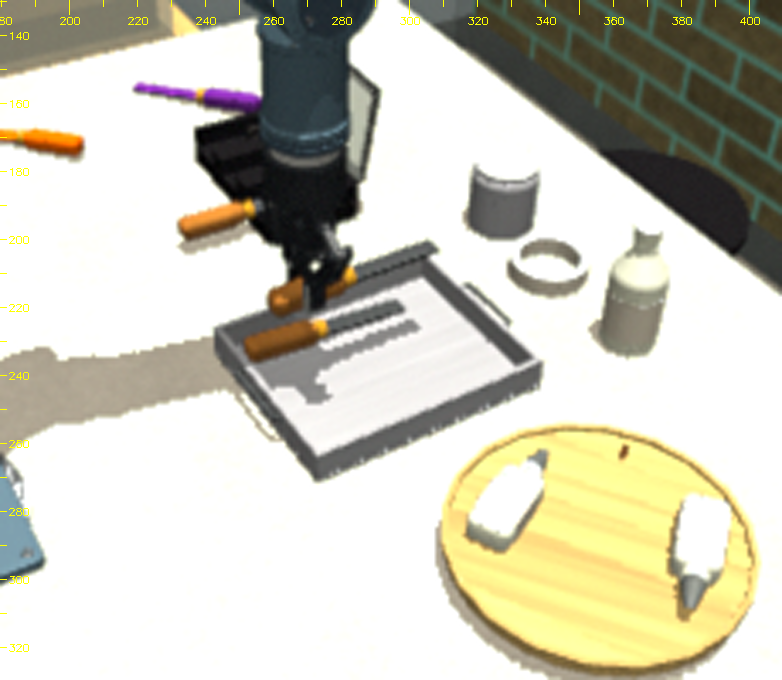

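>>> apply_moves(
  moves=[
    [0.1,0.02,0,0,0],
    [0.1,0.04,0,0,0],
    [0.1,0.06,0,0,0],
    [0.1,0.08,0,0,0],
    [0.1,0.09,0,0,0],
    [0.1,0.094,0,0,0],
    [0.1,0.094,0,0,0],
    [0.4,0.094,0,0,0],
    [0.4,0.094,0,0,0],
    [0.4,0.094,0,0,0],
    [0.4,0.08,0,0,0],
    [0.4,0.05,0,0,0],
    [0.4,0.02,0,0,0],
    [0.4,0,0,0,0],
  ],
)

```text
time_s: 13.65
tcp_pos: [0.4168, -0.0067, 0.1173]
ee_rot: [-1.242, 1.186, 1.24]
contact_force: [-0.3, -1.3, -0.8]
finger_gap: 0.0343
```

Run:
```python
from h import *
sh((.437,.2595,.11,90),(.437,.2595,.028,90))
```

```text
t 13.7 p [ 0.4168 -0.0067  0.1173] yaw 92.5 gap 0.0343 F [-0.3 -1.3 -0.8] xaxis [ 0.002  0.    -1.   ]
(0.437, 0.2595, 0.11, 90) -> [ 0.0075 -0.0318  0.2651] turn 2.5
(0.437, 0.2595, 0.028, 90) -> [ 0.0895 -0.0316  0.2651] turn 2.5
```

>>> apply_moves(
  moves=[
    [0.53,0,-0.005,0.03,0],
    [0.53,0,-0.01,0.07,0],
    [0.53,0,-0.015,0.11,1],
    [0.53,0,-0.02,0.15,1],
    [0.53,0,-0.025,0.19,2],
    [0.53,0,-0.03,0.23,2.5],
    [0.53,0.005,-0.032,0.255,2.5],
    [0.53,0.0075,-0.032,0.265,2.5],
    [0.53,0.0075,-0.032,0.265,2.5],
    [0.53,0.03,-0.032,0.265,2.5],
    [0.53,0.06,-0.032,0.265,2.5],
    [0.53,0.08,-0.032,0.265,2.5],
    [0.53,0.09,-0.032,0.265,2.5],
    [0.53,0.09,-0.032,0.265,2.5],
    [0.1,0.09,-0.032,0.265,2.5],
    [0.1,0.09,-0.032,0.265,2.5],
    [0.1,0.09,-0.032,0.265,2.5],
    [0.1,0.09,-0.032,0.265,2.5],
    [0.1,0.09,-0.032,0.265,2.5],
  ],
  squeeze=80,
)

```text
time_s: 15.55
tcp_pos: [0.4372, 0.259, 0.0264]
ee_rot: [-1.209, 1.208, 1.208]
contact_force: [-0.9, -2.7, 7.4]
finger_gap: 0.0247
```

>>> apply_moves(
  moves=[
    [0.1,0,0.01,0,0],
    [0.1,0,0.02,0,0],
    [0.1,0,0.03,0,0],
    [0.1,0,0.04,0,0],
    [0.1,0,0.05,0,0],
    [0.1,0,0.06,0,0],
    [0.1,0,0.07,0,0],
    [0.1,0,0.075,0,0],
    [0.1,0,0.075,0,0],
  ],
)

```text
time_s: 16.45
tcp_pos: [0.3602, 0.2598, 0.0254]
ee_rot: [-1.21, 1.209, 1.212]
contact_force: [-3.4, 1.7, 4.7]
finger_gap: 0.0242
```

Run:
```python
from h import *
sh()
s=snap("top");crop(s,130,150,350,300,3.5,"g1.png")
```

```text
t 16.4 p [0.3602 0.2598 0.0254] yaw 90.1 gap 0.0242 F [-3.4  1.7  4.7] xaxis [-0.001  0.    -1.   ]
```

View pics/g1.png

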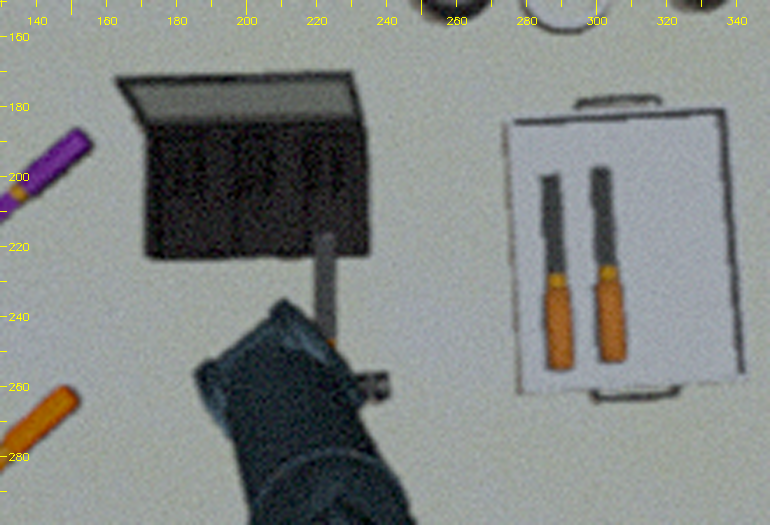

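>>> apply_moves(
  moves=[
    [0.1,-0.02,0.005,0,0],
    [0.1,-0.04,0.008,0,0],
    [0.1,-0.06,0.008,0,0],
    [0.1,-0.08,0.005,0,0],
    [0.1,-0.09,0,0,0],
    [0.1,-0.09,0,0,0],
  ],
)

```text
time_s: 17.1
tcp_pos: [0.3627, 0.2597, 0.116]
ee_rot: [-1.209, 1.207, 1.208]
contact_force: [-0.3, 0.9, -2.6]
finger_gap: 0.0244
```

Run:
```python
from h import *
sh((.418,-.053,.115,92.5))
```

```text
t 17.1 p [0.3627 0.2597 0.116 ] yaw 90.0 gap 0.0244 F [-0.3  0.9 -2.6] xaxis [ 0.002  0.001 -1.   ]
(0.418, -0.053, 0.115, 92.5) -> [ 0.0007 -0.0555 -0.3127] turn -2.5
```

>>> apply_moves(
  moves=[
    [0.1,0,-0.008,-0.02,0],
    [0.1,0,-0.018,-0.045,0],
    [0.1,0,-0.028,-0.07,0],
    [0.1,0,-0.037,-0.1,0],
    [0.1,0,-0.044,-0.13,0],
    [0.1,0,-0.049,-0.16,-1],
    [0.1,0,-0.053,-0.19,-1],
    [0.1,0,-0.055,-0.22,-1],
    [0.1,0,-0.055,-0.25,-2],
    [0.1,0,-0.055,-0.275,-2],
    [0.1,0,-0.055,-0.3,-2.5],
    [0.1,0,-0.055,-0.313,-2.5],
    [0.1,0,-0.055,-0.313,-2.5],
    [0.1,0,-0.055,-0.313,-2.5],
  ],
)

```text
time_s: 18.5
tcp_pos: [0.4159, -0.0531, 0.1145]
ee_rot: [-1.24, 1.189, 1.243]
contact_force: [0.0, 0.8, -2.3]
finger_gap: 0.0248
```

Run:
```python
from h import *
sh((.418,-.053,.02,92.5))
s2=snap("side");crop(s2,180,130,410,330,3.4,"g2.png")
```

```text
t 18.5 p [ 0.4159 -0.0531  0.1145] yaw 92.5 gap 0.0248 F [ 0.   0.8 -2.3] xaxis [-0.002  0.    -1.   ]
(0.418, -0.053, 0.02, 92.5) -> [ 0.0945 -0.0022 -0.    ] turn 0.0
```

View pics/g2.png

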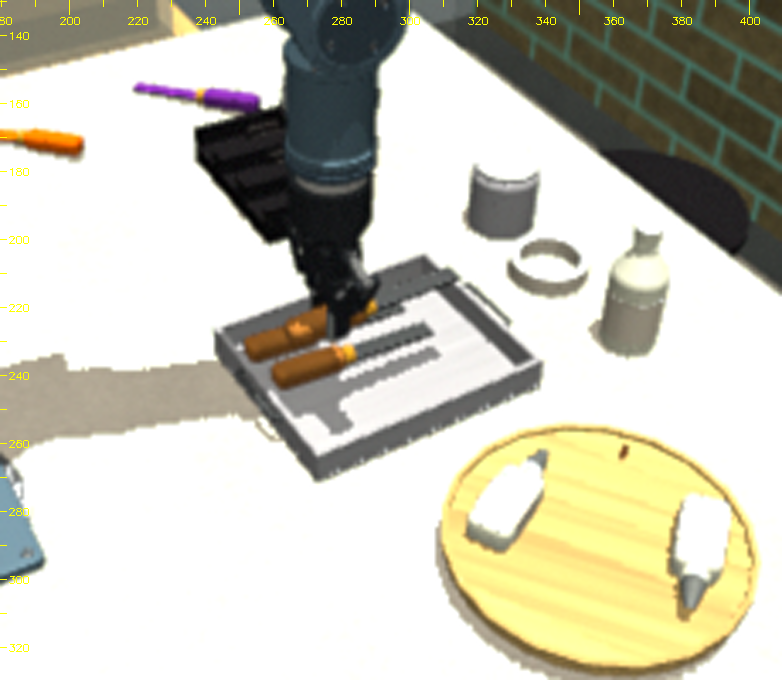

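>>> apply_moves(
  moves=[
    [0.1,0.02,0,0,0],
    [0.1,0.04,0,0,0],
    [0.1,0.06,0,0,0],
    [0.1,0.08,0,0,0],
    [0.1,0.09,0,0,0],
    [0.1,0.094,0,0,0],
    [0.1,0.094,0,0,0],
    [0.4,0.094,0,0,0],
    [0.4,0.094,0,0,0],
    [0.4,0.094,0,0,0],
    [0.4,0.08,0,0,0],
    [0.4,0.05,0,0,0],
    [0.4,0.02,0,0,0],
    [0.4,0,0,0,0],
  ],
)

```text
time_s: 19.95
tcp_pos: [0.4173, -0.0537, 0.1174]
ee_rot: [-1.242, 1.186, 1.239]
contact_force: [0.7, -0.0, -0.2]
finger_gap: 0.0341
```

Run:
```python
from h import *
sh()
s2=snap("side");crop(s2,180,130,410,330,3.4,"g3.png")
s=snap("top");crop(s,265,150,460,300,4,"g4.png")
```

```text
t 19.9 p [ 0.4173 -0.0537  0.1174] yaw 92.5 gap 0.0341 F [ 0.7 -0.  -0.2] xaxis [ 0.002  0.    -1.   ]
```

View pics/g3.png

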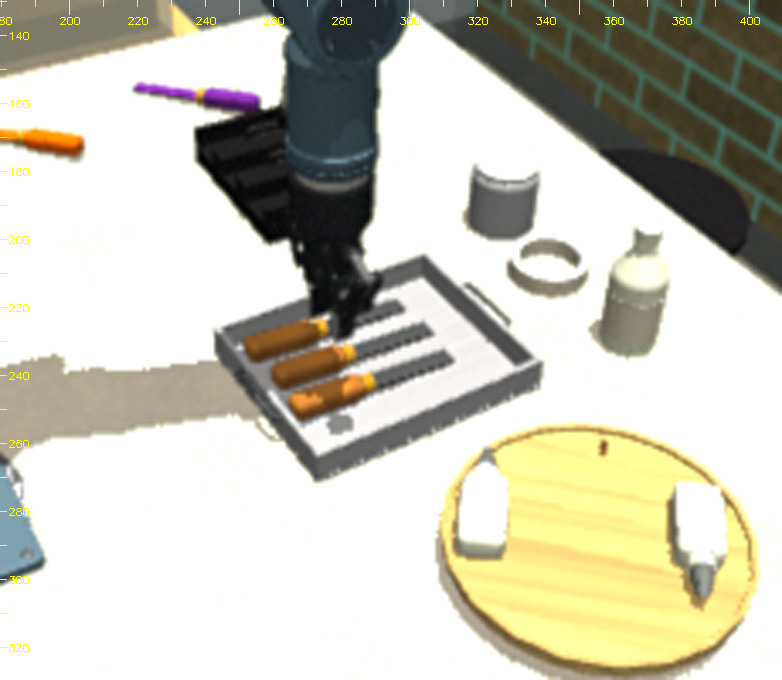

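View pics/g4.png

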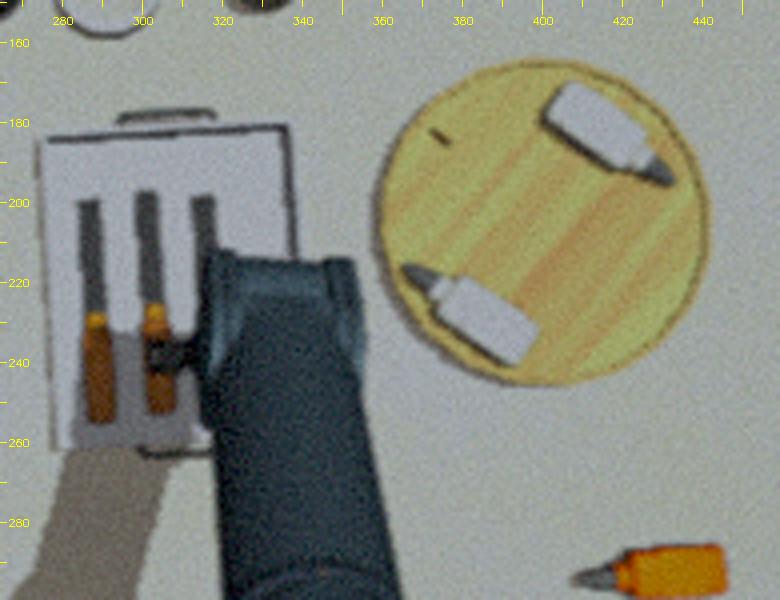

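Run:
```python
from h import *
s=snap("top")
s2=snap("side")
crop(s,350,155,450,255,6,"i1.png");crop(s2,300,240,410,340,6,"i2.png")
for s,nm in((s,"top"),):
    im=s["img"].astype(int); hsv=cv2.cvtColor(s["img"],cv2.COLOR_RGB2HSV)
    m=((hsv[...,1]<60)&(hsv[...,2]>110)).astype(np.uint8)
    mask=np.zeros_like(m); cv2.circle(mask,(400,206),38,1,-1); m&=mask
    m=cv2.morphologyEx(m,cv2.MORPH_OPEN,np.ones((3,3),np.uint8))
    n,l,st,c=cv2.connectedComponentsWithStats(m)
    for i in range(1,n):
        if st[i,4]>60:
            pts=np.argwhere(l==i)[:,::-1].astype(np.float32); r=cv2.minAreaRect(pts); print(st[i,4],c[i],r)
            W=np.array([at(s,*q,.06) for q in cv2.boxPoints(r)]); print(W.round(3).tolist(), W.mean(0))
```

```text
207 [413.88405797 180.28502415] ((413.9999694824219, 180.0), (21.622060775756836, 10.694782257080078), 35.53767776489258)
[[0.616, -0.327, 0.06], [0.644, -0.349, 0.06], [0.601, -0.404, 0.06], [0.573, -0.382, 0.06]] [ 0.60852413 -0.36530975  0.06      ]
212 [387.48584906 229.90566038] ((387.15380859375, 229.7692108154297), (22.188007354736328, 10.53930377960205), 33.6900634765625)
[[0.455, -0.232, 0.06], [0.483, -0.252, 0.06], [0.442, -0.31, 0.06], [0.414, -0.29, 0.06]] [ 0.44844156 -0.27098371  0.06      ]
```

View pics/i1.png

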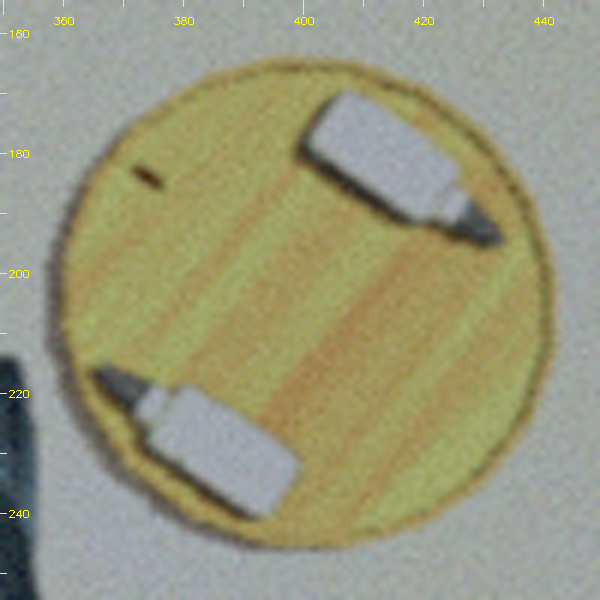

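View pics/i2.png

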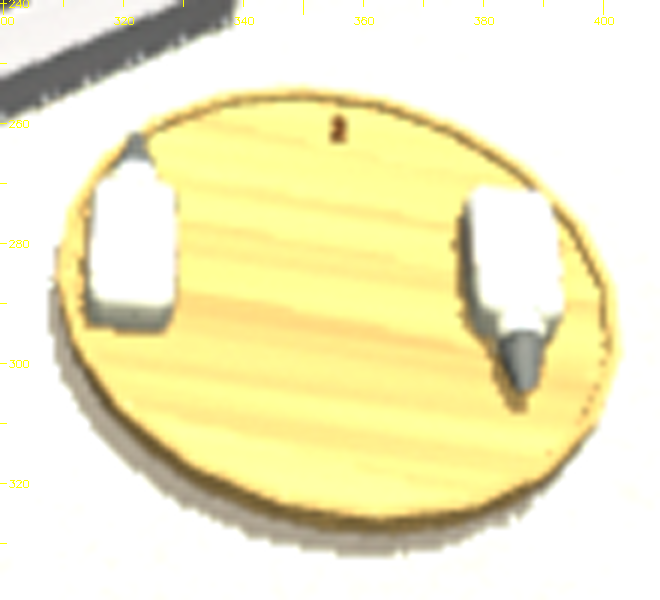

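Run:
```python
from h import *
sh((.448,-.271,.13,-35),(.448,-.271,.048,-35))
```

```text
t 20.1 p [ 0.4168 -0.0535  0.1156] yaw 92.5 gap 0.0341 F [-0.   0.5  0.3] xaxis [ 0.001  0.    -1.   ]
(0.448, -0.271, 0.13, -35) -> [-0.0144 -0.0216 -0.2186] turn -52.5
(0.448, -0.271, 0.048, -35) -> [ 0.0676 -0.0215 -0.2186] turn -52.5
```

>>> apply_moves(
  moves=[
    [0.68,-0.01,0,-0.01,8],
    [0.68,-0.02,0,-0.02,16],
    [0.68,-0.03,-0.002,-0.035,24],
    [0.68,-0.03,-0.004,-0.05,32],
    [0.68,-0.03,-0.006,-0.065,40],
    [0.68,-0.03,-0.008,-0.08,48],
    [0.68,-0.03,-0.01,-0.1,56],
    [0.68,-0.03,-0.012,-0.12,64],
    [0.68,-0.03,-0.014,-0.14,72],
    [0.68,-0.03,-0.016,-0.16,80],
    [0.68,-0.03,-0.018,-0.175,88],
    [0.68,-0.03,-0.02,-0.19,96],
    [0.68,-0.025,-0.021,-0.2,104],
    [0.68,-0.02,-0.022,-0.21,112],
    [0.68,-0.0144,-0.022,-0.219,120],
    [0.68,-0.0144,-0.022,-0.219,127.5],
    [0.68,-0.0144,-0.022,-0.219,127.5],
    [0.68,-0.0144,-0.022,-0.219,127.5],
  ],
)

```text
time_s: 21.95
tcp_pos: [0.4476, -0.2711, 0.1288]
ee_rot: [0.475, 1.52, -0.476]
contact_force: [-0.5, 0.4, -0.1]
finger_gap: 0.0583
```

Run:
```python
from h import *
sh((.448,-.271,.048,-35))
print(status.state()["q"])
s=snap("top");crop(s,265,150,460,300,4,"j1.png")
s2=snap("side");crop(s2,220,200,410,340,4,"j2.png")
```

```text
t 21.9 p [ 0.4476 -0.2711  0.1288] yaw -34.8 gap 0.0583 F [-0.5  0.4 -0.1] xaxis [-0.002  0.    -1.   ]
(0.448, -0.271, 0.048, -35) -> [0.0808 0.0004 0.0004] turn 0.2
[-0.0561768   0.57093398  0.67623949  1.98594166 -0.51124673  0.76084883
  0.31737104]
```

View pics/j1.png

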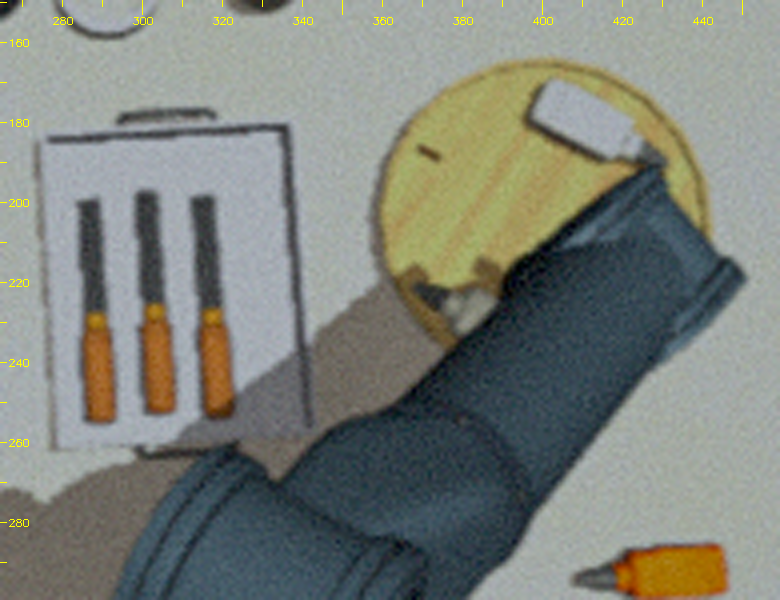

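View pics/j2.png

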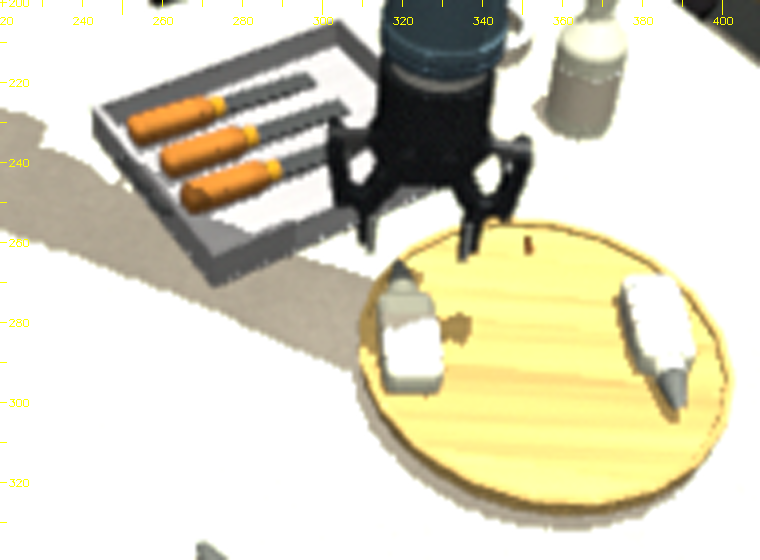

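>>> apply_moves(
  moves=[
    [0.68,0,0,0,0],
    [0.68,0,0,0,0],
    [0.68,0,0,0,0],
    [0.68,0,0,0,0],
    [0.68,0,0,0,0],
    [0.68,0,0,0,0],
    [0.68,0,0,0,0],
    [0.68,0,0,0,0],
    [0.68,0,0,0,0],
    [0.68,0,0,0,0],
  ],
)

```text
time_s: 23.05
tcp_pos: [0.4481, -0.2714, 0.1297]
ee_rot: [0.478, 1.517, -0.478]
contact_force: [-0.9, -0.9, -0.2]
finger_gap: 0.058
```

```bash
cat >> h.py <<'E'
def blobs(s,zt=.06):
    hsv=cv2.cvtColor(s["img"],cv2.COLOR_RGB2HSV)
    m=((hsv[...,1]<60)&(hsv[...,2]>110)).astype(np.uint8)
    mask=np.zeros_like(m); cv2.circle(mask,(400,206),38,1,-1); m&=mask
    m=cv2.morphologyEx(m,cv2.MORPH_OPEN,np.ones((3,3),np.uint8))
    n,l,st,c=cv2.connectedComponentsWithStats(m)
    for i in range(1,n):
        if st[i,4]>60:
            pts=np.argwhere(l==i)[:,::-1].astype(np.float32); r=cv2.minAreaRect(pts)
            W=np.array([at(s,*q,zt) for q in cv2.boxPoints(r)])
            e=W[1]-W[0]; f=W[2]-W[1]
            g=e if np.linalg.norm(e)>np.linalg.norm(f) else f
            print(st[i,4],"c",W.mean(0).round(4),"axis deg %.1f"%np.degrees(np.arctan2(g[1],g[0])),"len",np.linalg.norm(e).round(3),np.linalg.norm(f).round(3))
E
python3 - <<'E'
from h import *
s=snap("top");blobs(s);crop(s,350,155,450,255,6,"k1.png");sh()
E
```

```text
230 c [ 0.6127 -0.3545  0.06  ] axis deg -118.4 len 0.036 0.072
t 23.1 p [ 0.4481 -0.2714  0.1297] yaw -35.0 gap 0.0578 F [ 0.5  0.1 -0.5] xaxis [-0.  0. -1.]
```

View pics/k1.png

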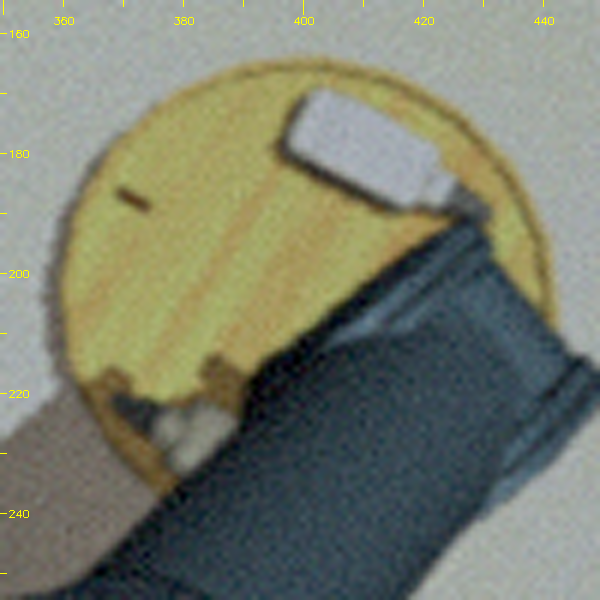

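Run:
```python
from h import *
sh((.442,-.282,.048,-27))
s=snap("side");
# predicted corners check
im=s["img"][:,:,::-1].copy()
c=np.array([.442,-.282]);a=np.radians(62.5);ax=np.array([np.cos(a),np.sin(a)]);pe=np.array([-ax[1],ax[0]])
P=[c+i*.04*ax+j*.021*pe for i,j in((1,1),(1,-1),(-1,-1),(-1,1))]
pts=np.array([proj(s,[*p,.06]) for p in P])
k=6;u0,v0=300,240
cr=cv2.resize(im[240:340,300:410],None,fx=k,fy=k,interpolation=cv2.INTER_CUBIC)
cv2.polylines(cr,[((pts-[u0,v0]+.5)*k).astype(int)],True,(0,0,255),1)
cv2.imwrite("pics/k2.png",cr)
```

```text
t 23.1 p [ 0.4481 -0.2714  0.1297] yaw -35.0 gap 0.0578 F [ 0.5  0.1 -0.5] xaxis [-0.  0. -1.]
(0.442, -0.282, 0.048, -27) -> [ 0.0817 -0.0122  0.0011] turn -8.0
```

View pics/k2.png

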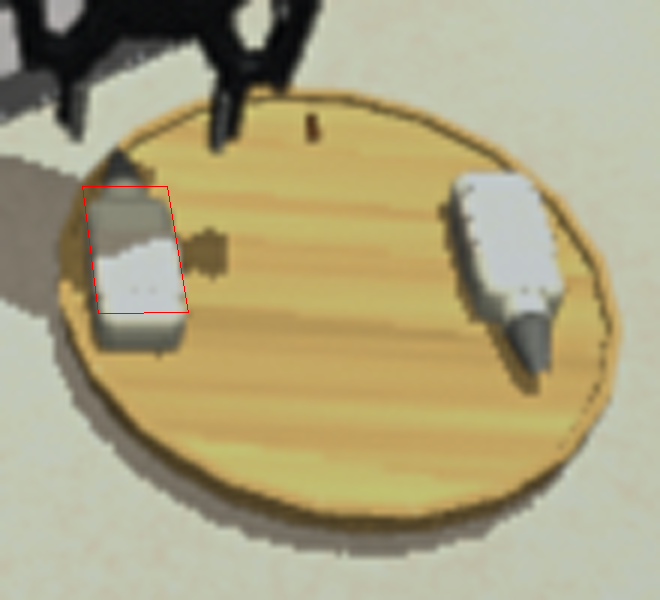

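>>> apply_moves(
  moves=[
    [0.68,0.01,-0.012,0.001,-4],
    [0.68,0.02,-0.012,0.001,-8],
    [0.68,0.04,-0.012,0.001,-8],
    [0.68,0.06,-0.012,0.001,-8],
    [0.68,0.075,-0.012,0.001,-8],
    [0.68,0.082,-0.012,0.001,-8],
    [0.68,0.082,-0.012,0.001,-8],
    [0.2,0.082,-0.012,0.001,-8],
    [0.2,0.082,-0.012,0.001,-8],
    [0.2,0.082,-0.012,0.001,-8],
    [0.2,0.082,-0.012,0.001,-8],
    [0.2,0.082,-0.012,0.001,-8],
  ],
  squeeze=70,
)

```text
time_s: 24.35
tcp_pos: [0.4425, -0.2823, 0.0487]
ee_rot: [0.369, 1.538, -0.37]
contact_force: [-0.9, -0.1, 7.0]
finger_gap: 0.0409
```

>>> apply_moves(
  moves=[
    [0.2,-0.01,0,0,0],
    [0.2,-0.03,0,0,0],
    [0.2,-0.05,0,0,0],
    [0.2,-0.07,0,0,0],
    [0.2,-0.08,0,0,0],
    [0.2,-0.08,0,0,0],
  ],
)

```text
time_s: 24.95
tcp_pos: [0.443, -0.2821, 0.1291]
ee_rot: [0.369, 1.536, -0.369]
contact_force: [-0.9, -0.1, -2.4]
finger_gap: 0.0408
```

Run:
```python
from h import *
sh((.46,-.082,.115,-87.5))
s2=snap("side");crop(s2,220,180,410,340,4,"l1.png")
s=snap("top");blobs(s)
```

```text
t 24.9 p [ 0.443  -0.2821  0.1291] yaw -27.0 gap 0.0408 F [-0.9 -0.1 -2.4] xaxis [ 0.003 -0.001 -1.   ]
(0.46, -0.082, 0.115, -87.5) -> [ 0.0139  0.186  -0.0756] turn 60.5
223 c [ 0.6123 -0.3551  0.06  ] axis deg -118.4 len 0.036 0.073
```

View pics/l1.png

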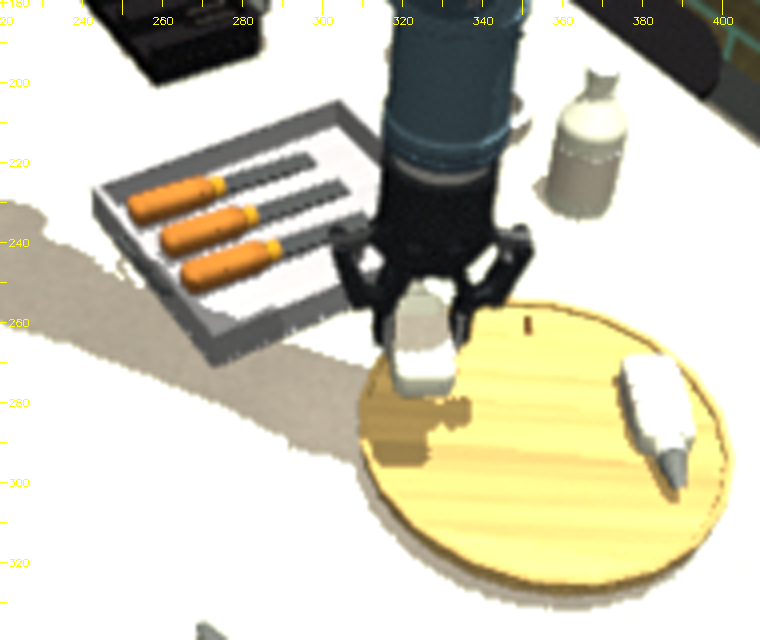

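Run:
```python
from h import *
sh((.492,-.03,.115,2.5))
```

```text
t 25.1 p [ 0.442  -0.2813  0.1274] yaw -27.0 gap 0.0405 F [-0.7 -1.1 -2.1] xaxis [-0.  0. -1.]
(0.492, -0.03, 0.115, 2.5) -> [ 0.0125  0.2467 -0.0693] turn -29.5
```

>>> apply_moves(
  moves=[
    [0.2,0,0.015,-0.004,-2],
    [0.2,0,0.035,-0.01,-4],
    [0.2,0,0.06,-0.017,-7],
    [0.2,0,0.085,-0.024,-10],
    [0.2,0,0.11,-0.031,-13],
    [0.2,0,0.135,-0.038,-16],
    [0.2,0,0.16,-0.045,-19],
    [0.2,0,0.185,-0.052,-22],
    [0.2,0.005,0.21,-0.059,-25],
    [0.2,0.01,0.23,-0.065,-28],
    [0.2,0.0125,0.242,-0.069,-29.5],
    [0.2,0.0125,0.247,-0.069,-29.5],
    [0.2,0.0125,0.247,-0.069,-29.5],
    [0.2,0.0125,0.247,-0.069,-29.5],
  ],
)

```text
time_s: 26.45
tcp_pos: [0.4926, -0.0316, 0.1153]
ee_rot: [-0.034, 1.57, 0.032]
contact_force: [-0.8, 0.1, -0.8]
finger_gap: 0.0406
```

Run:
```python
from h import *
sh((.492,-.03,.043,2.5))
s2=snap("side");crop(s2,220,150,410,310,4,"m1.png")
s=snap("top");blobs(s);crop(s,265,150,460,300,4,"m2.png")
```

```text
t 26.4 p [ 0.4926 -0.0316  0.1153] yaw 2.4 gap 0.0406 F [-0.8  0.1 -0.8] xaxis [ 0.    -0.001 -1.   ]
(0.492, -0.03, 0.043, 2.5) -> [ 0.0723  0.0017 -0.0006] turn -0.1
198 c [ 0.6132 -0.3547  0.06  ] axis deg -120.5 len 0.035 0.069
```

View pics/m1.png

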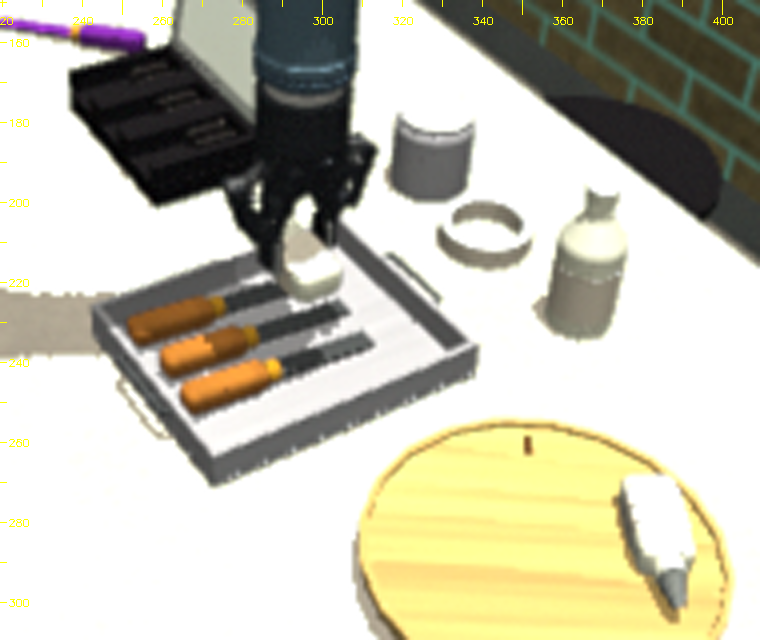

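View pics/m2.png

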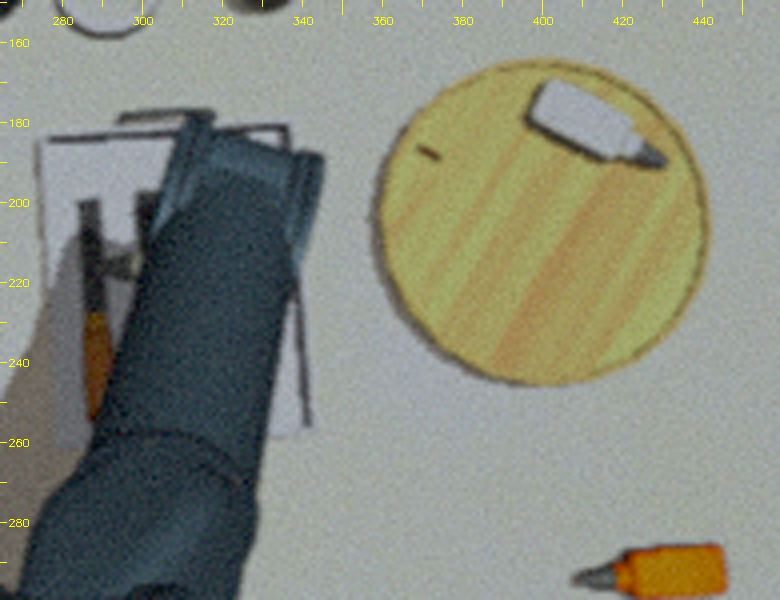

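>>> apply_moves(
  moves=[
    [0.2,0.02,0,0,0],
    [0.2,0.04,0,0,0],
    [0.2,0.055,0,0,0],
    [0.2,0.065,0,0,0],
    [0.2,0.072,0,0,0],
    [0.2,0.072,0,0,0],
    [0.2,0.072,0,0,0],
  ],
)

```text
time_s: 27.25
tcp_pos: [0.493, -0.0307, 0.0436]
ee_rot: [-0.034, 1.57, 0.034]
contact_force: [0.2, 0.6, -1.6]
finger_gap: 0.0403
```

>>> apply_moves(
  moves=[
    [0.58,0,0,0,0],
    [0.58,0,0,0,0],
    [0.58,0,0,0,0],
    [0.58,-0.015,0,0,0],
    [0.58,-0.04,0,0,0],
    [0.58,-0.07,0,0,0],
    [0.58,-0.09,0,0,0],
    [0.58,-0.09,0,0,0],
  ],
)

```text
time_s: 28.05
tcp_pos: [0.4946, -0.0304, 0.1357]
ee_rot: [-0.034, 1.565, 0.035]
contact_force: [-0.1, 0.1, -1.0]
finger_gap: 0.0496
```

Run:
```python
from h import *
sh((.613,-.355,.14,-29),(.613,-.355,.048,-29))
s2=snap("side");crop(s2,220,150,410,310,4,"n1.png")
s=snap("top");blobs(s);crop(s,350,155,450,255,6,"n2.png")
```

```text
t 28.1 p [ 0.4946 -0.0304  0.1357] yaw 2.5 gap 0.0496 F [-0.1  0.1 -1. ] xaxis [ 0.005  0.001 -1.   ]
(0.613, -0.355, 0.14, -29) -> [-0.0039 -0.3294  0.1041] turn 31.5
(0.613, -0.355, 0.048, -29) -> [ 0.0881 -0.3295  0.1036] turn 31.5
201 c [ 0.6132 -0.3552  0.06  ] axis deg -116.2 len 0.036 0.07
```

View pics/n1.png

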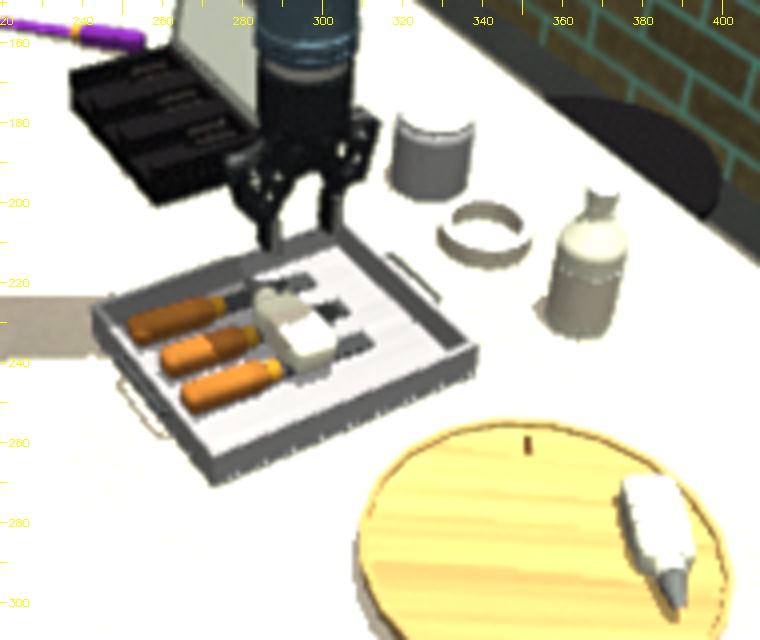

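View pics/n2.png

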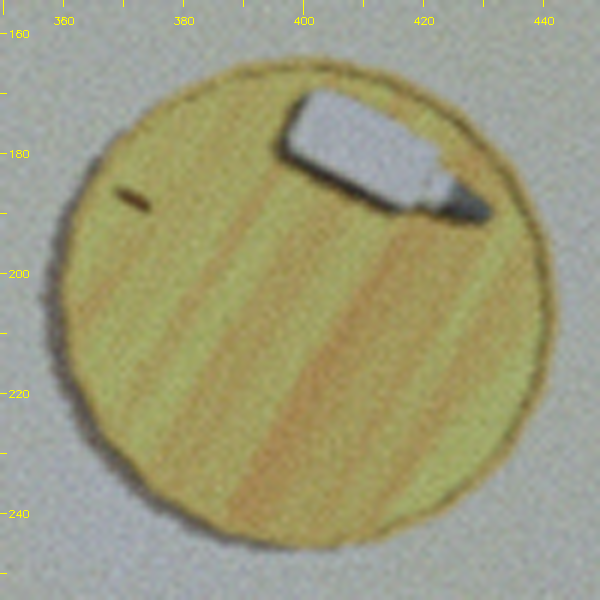

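>>> apply_moves(
  moves=[
    [0.68,-0.004,-0.04,0.005,4],
    [0.68,-0.004,-0.08,0.013,8],
    [0.68,-0.004,-0.12,0.025,12],
    [0.68,-0.004,-0.16,0.038,16],
    [0.68,-0.004,-0.2,0.05,20],
    [0.68,-0.004,-0.24,0.065,24],
    [0.68,-0.004,-0.28,0.085,28],
    [0.68,-0.004,-0.31,0.095,31.5],
    [0.68,-0.004,-0.329,0.104,31.5],
    [0.68,-0.004,-0.329,0.104,31.5],
    [0.68,-0.004,-0.329,0.104,31.5],
  ],
)

```text
time_s: 29.25
tcp_pos: [0.6101, -0.3541, 0.1354]
ee_rot: [0.398, 1.537, -0.396]
contact_force: [-0.2, 0.4, 0.0]
finger_gap: 0.0582
```

Run:
```python
from h import *
sh((.613,-.355,.048,-29))
s2=snap("side");crop(s2,300,190,410,340,5,"o1.png")
s=snap("top");blobs(s);crop(s,350,155,450,255,6,"o2.png")
```

```text
t 29.2 p [ 0.6101 -0.3541  0.1354] yaw -29.0 gap 0.0582 F [-0.2  0.4  0. ] xaxis [-0.002  0.002 -1.   ]
(0.613, -0.355, 0.048, -29) -> [0.0873 0.0006 0.0032] turn -0.0
```

View pics/o1.png

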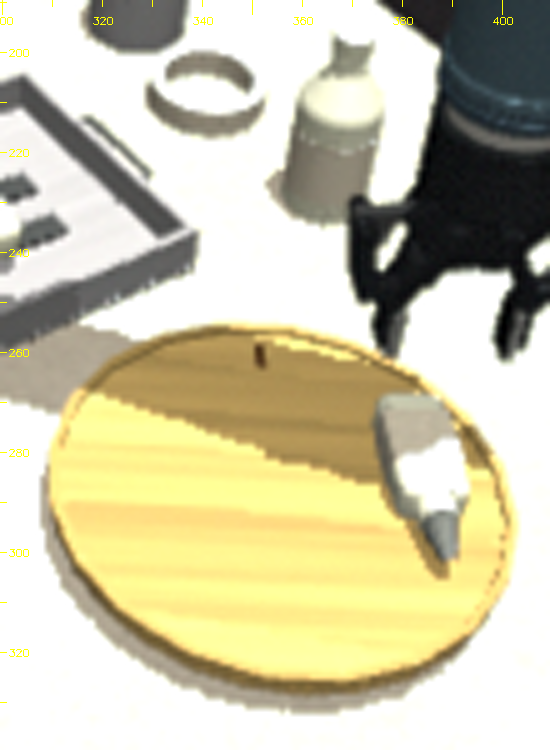

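View pics/o2.png

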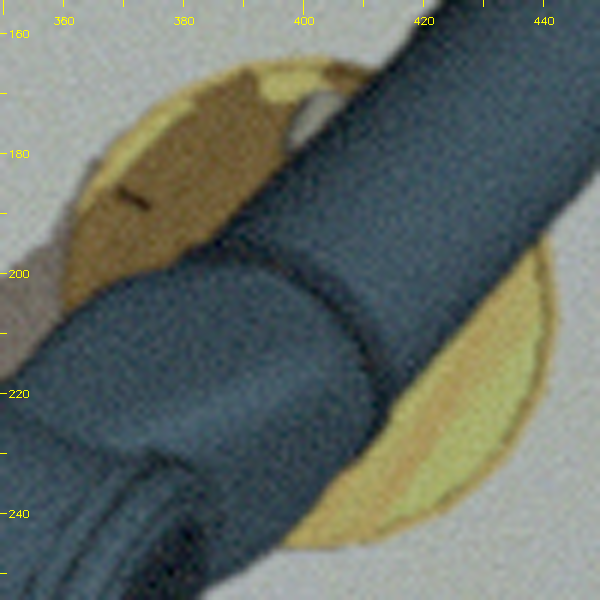

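>>> apply_moves(
  moves=[
    [0.68,0.02,0,0.003,0],
    [0.68,0.045,0,0.003,0],
    [0.68,0.065,0,0.003,0],
    [0.68,0.08,0,0.003,0],
    [0.68,0.087,0,0.003,0],
    [0.68,0.087,0,0.003,0],
    [0.2,0.087,0,0.003,0],
    [0.2,0.087,0,0.003,0],
    [0.2,0.087,0,0.003,0],
    [0.2,0.087,0,0.003,0],
    [0.2,0.087,0,0.003,0],
  ],
  squeeze=70,
)

```text
time_s: 30.45
tcp_pos: [0.6144, -0.3566, 0.0515]
ee_rot: [0.396, 1.532, -0.397]
contact_force: [-0.7, 0.1, 4.7]
finger_gap: 0.0405
```

>>> apply_moves(
  moves=[
    [0.2,-0.01,0,0,0],
    [0.2,-0.03,0,0,0],
    [0.2,-0.05,0,0,0],
    [0.2,-0.07,0,0,0],
    [0.2,-0.08,0,0,0],
    [0.2,-0.08,0,0,0],
  ],
)

```text
time_s: 31.05
tcp_pos: [0.6148, -0.3568, 0.133]
ee_rot: [0.395, 1.53, -0.397]
contact_force: [-0.6, -0.9, -1.6]
finger_gap: 0.0404
```

Run:
```python
from h import *
sh((.556,.0,.13,2.5))
s2=snap("side");crop(s2,220,150,410,320,4,"p1.png")
```

```text
t 31.1 p [ 0.6148 -0.3568  0.133 ] yaw -29.0 gap 0.0404 F [-0.6 -0.9 -1.6] xaxis [ 0.004 -0.002 -1.   ]
(0.556, 0.0, 0.13, 2.5) -> [ 0.0021  0.2837 -0.2243] turn -31.5
```

View pics/p1.png

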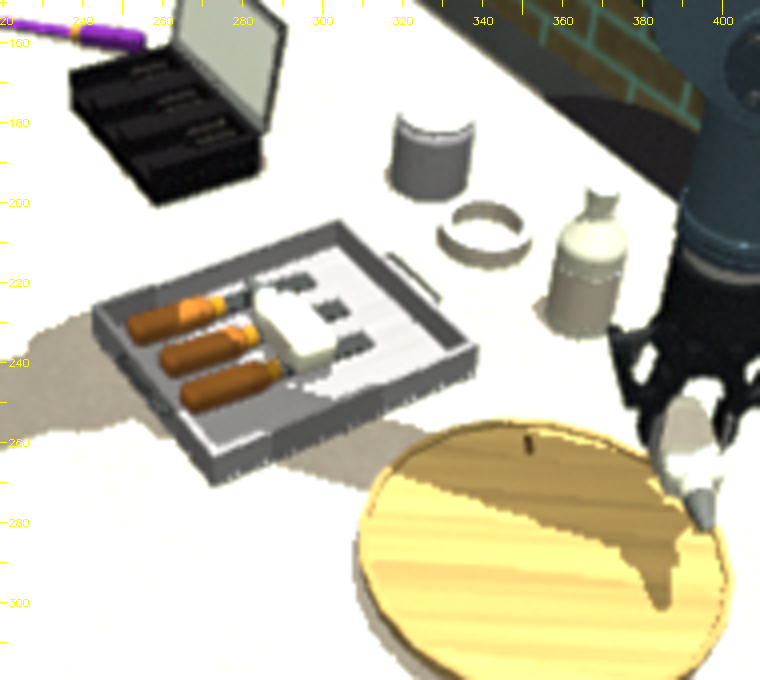

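>>> apply_moves(
  moves=[
    [0.2,0,0.01,-0.01,-2],
    [0.2,0,0.03,-0.025,-4],
    [0.2,0,0.05,-0.042,-7],
    [0.2,0,0.072,-0.06,-10],
    [0.2,0,0.095,-0.078,-13],
    [0.2,0,0.118,-0.096,-16],
    [0.2,0,0.141,-0.114,-19],
    [0.2,0,0.164,-0.132,-22],
    [0.2,0,0.187,-0.15,-25],
    [0.2,0,0.21,-0.168,-28],
    [0.2,0,0.233,-0.186,-30],
    [0.2,0,0.254,-0.202,-31.5],
    [0.2,0,0.272,-0.215,-31.5],
    [0.2,0,0.284,-0.224,-31.5],
    [0.2,0,0.284,-0.224,-31.5],
    [0.2,0,0.284,-0.224,-31.5],
  ],
)

```text
time_s: 32.7
tcp_pos: [0.5552, 0.0, 0.13]
ee_rot: [-0.035, 1.571, 0.033]
contact_force: [-0.7, -0.4, -0.8]
finger_gap: 0.0405
```

Run:
```python
from h import *
sh((.556,.0,.04,2.5))
s2=snap("side");crop(s2,220,150,410,310,4,"q1.png")
s=snap("top");crop(s,265,150,460,300,4,"q2.png")
```

```text
t 32.7 p [0.5552 0.     0.13  ] yaw 2.5 gap 0.0405 F [-0.7 -0.4 -0.8] xaxis [-0.    -0.001 -1.   ]
(0.556, 0.0, 0.04, 2.5) -> [0.09   0.     0.0008] turn -0.0
```

View pics/q1.png

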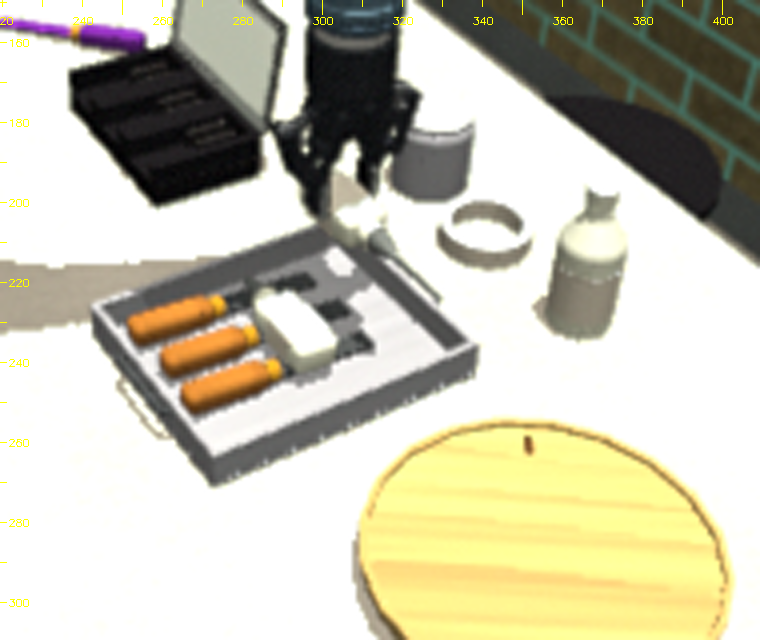

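View pics/q2.png

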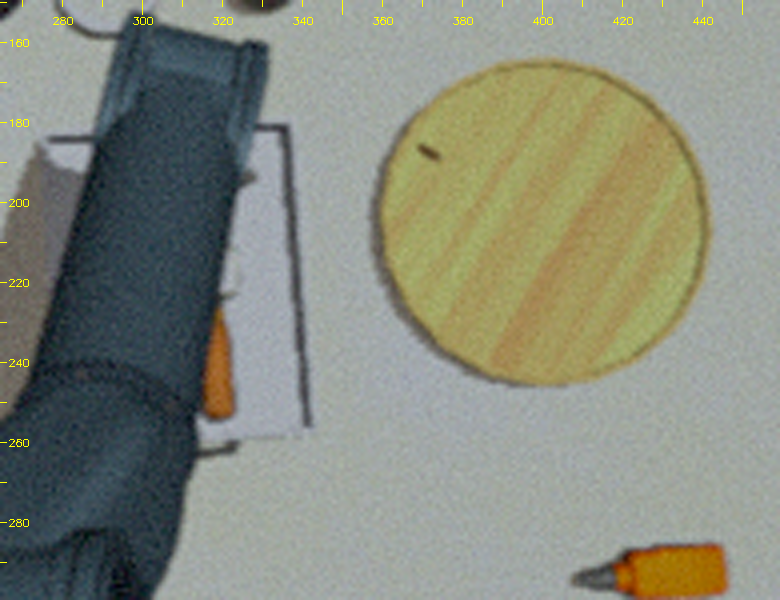

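>>> apply_moves(
  moves=[
    [0.2,0.02,0,0.001,0],
    [0.2,0.04,0,0.001,0],
    [0.2,0.06,0,0.001,0],
    [0.2,0.075,0,0.001,0],
    [0.2,0.085,0,0.001,0],
    [0.2,0.089,0,0.001,0],
    [0.2,0.089,0,0.001,0],
    [0.2,0.089,0,0.001,0],
  ],
)

```text
time_s: 33.6
tcp_pos: [0.5569, 0.0009, 0.0418]
ee_rot: [-0.034, 1.569, 0.034]
contact_force: [0.1, -0.1, -1.5]
finger_gap: 0.0403
```

>>> apply_moves(
  moves=[
    [0.57,0,0,0,0],
    [0.57,0,0,0,0],
    [0.57,0,0,0,0],
    [0.57,-0.015,0,0,0],
    [0.57,-0.04,0,0,0],
    [0.57,-0.07,0,0,0],
    [0.57,-0.1,0,0,0],
    [0.57,-0.12,0,0,0],
    [0.57,-0.12,0,0,0],
  ],
)

```text
time_s: 34.5
tcp_pos: [0.5585, 0.0008, 0.165]
ee_rot: [-0.034, 1.564, 0.035]
contact_force: [-0.0, -0.0, 0.2]
finger_gap: 0.0486
```

Run:
```python
from h import *
sh(); print(status.state()["q"])
s2=snap("side");crop(s2,200,110,380,260,4,"r1.png")
```

```text
t 34.5 p [0.5585 0.0008 0.165 ] yaw 2.5 gap 0.0486 F [-0.  -0.   0.2] xaxis [ 0.006  0.001 -1.   ]
[-0.5000949   0.52562049  0.55612748  1.87725539 -0.36672126  0.83447933
  0.28751375]
```

View pics/r1.png

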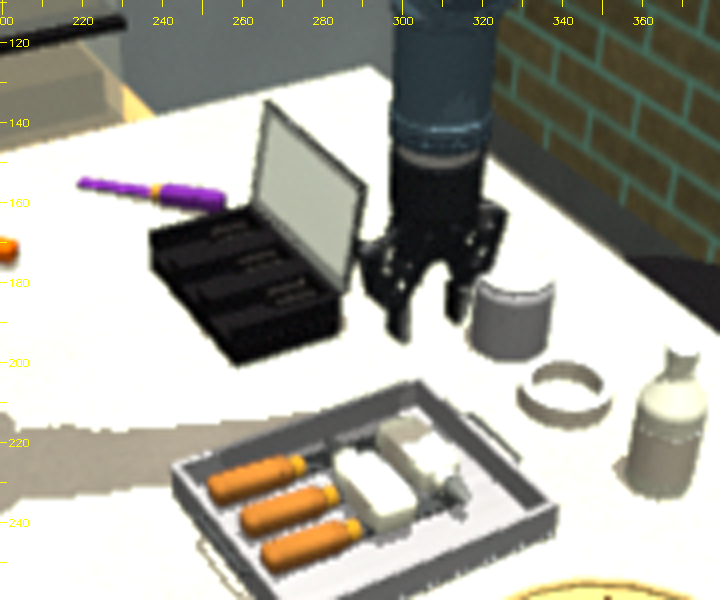

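Run:
```python
from h import *
s=snap("top")
print(at(s,260,141,.085),at(s,334,140,.1),at(s,290,147,.02))
print([at(s,u,v,.165) for u,v in((163,172),(230,170.5))])
sh((.5585,0,.30,90),(.70,.322,.30,90),(.70,.322,.15,90))
```

```text
[0.74117906 0.13142866 0.085     ] [ 0.73577467 -0.10525575  0.1       ] [0.73595122 0.03318018 0.02      ]
[array([0.62936518, 0.42460616, 0.165     ]), array([0.62999303, 0.22132543, 0.165     ])]
t 34.6 p [0.5564 0.0012 0.1619] yaw 2.5 gap 0.0488 F [ 0.8  0.6 -1.3] xaxis [ 0.001  0.    -1.   ]
(0.5585, 0, 0.3, 90) -> [-0.1381 -0.0013  0.0022] turn -87.5
(0.7, 0.322, 0.3, 90) -> [-0.1378  0.3142  0.1577] turn -87.5
(0.7, 0.322, 0.15, 90) -> [0.0122 0.3141 0.1575] turn -87.5
```

>>> apply_moves(
  moves=[
    [0,-0.03,0,0,0],
    [0,-0.07,0,0,0],
    [0,-0.11,0,0,-6],
    [0,-0.138,0.02,0.01,-12],
    [0,-0.138,0.05,0.025,-18],
    [0,-0.138,0.08,0.04,-25],
    [0,-0.138,0.11,0.055,-32],
    [0,-0.138,0.14,0.07,-39],
    [0,-0.138,0.17,0.085,-46],
    [0,-0.138,0.2,0.1,-53],
    [0,-0.138,0.23,0.115,-60],
    [0,-0.138,0.26,0.13,-67],
    [0,-0.138,0.285,0.143,-74],
    [0,-0.138,0.305,0.152,-81],
    [0,-0.138,0.314,0.158,-87.5],
    [0,-0.138,0.314,0.158,-87.5],
    [0,-0.138,0.314,0.158,-87.5],
  ],
)

```text
time_s: 36.3
tcp_pos: [0.7, 0.3208, 0.2978]
ee_rot: [-1.207, 1.213, 1.208]
contact_force: [0.4, -0.0, -0.4]
finger_gap: -0.0002
```

Run:
```python
from h import *
sh((.70,.322,.15,90))
print(status.state()["q"])
s2=snap("side");crop(s2,200,80,380,240,4,"t1.png")
s=snap("top");crop(s,140,120,340,270,4,"t2.png")
```

```text
t 36.3 p [0.7    0.3208 0.2978] yaw 89.8 gap -0.0002 F [ 0.4 -0.  -0.4] xaxis [-0.002 -0.001 -1.   ]
(0.7, 0.322, 0.15, 90) -> [ 0.1478 -0.0003  0.0014] turn -0.2
[-0.60218104  0.7323861   0.22443525  1.08269477 -0.15290138  1.34408272
  1.16857763]
```

View pics/t1.png

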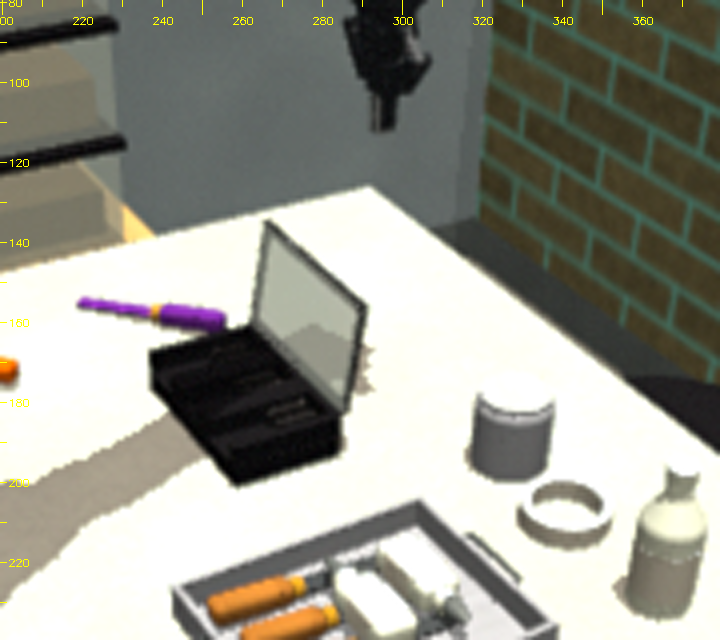

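View pics/t2.png

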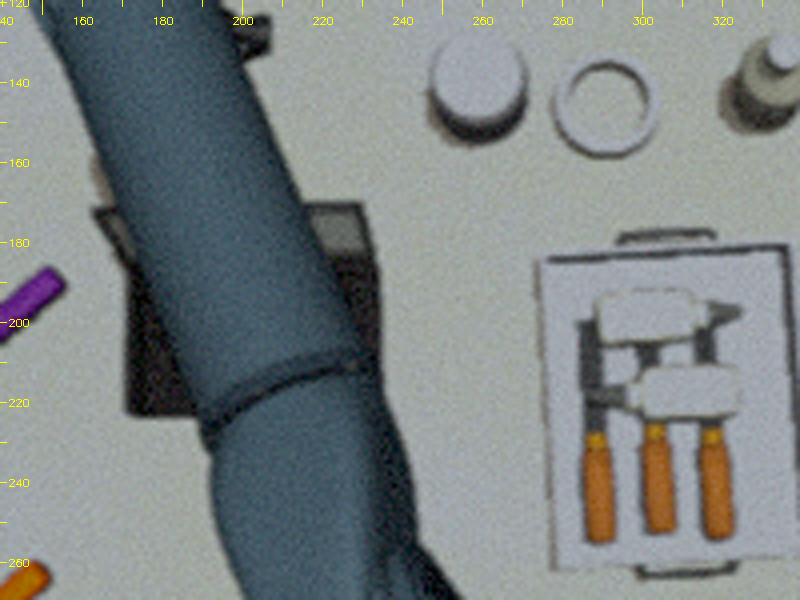

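>>> apply_moves(
  moves=[
    [0,0.03,0,0,0],
    [0,0.06,0,0,0],
    [0,0.08,0,0,0],
    [0,0.08,0,0,0],
  ],
)

```text
time_s: 36.8
tcp_pos: [0.6983, 0.32, 0.2156]
ee_rot: [-1.207, 1.217, 1.21]
contact_force: [0.2, -0.7, -0.7]
finger_gap: -0.0001
```

Run:
```python
from h import *
sh((.70,.322,.15,90))
s2=snap("side");cv2.imwrite("pics/u1.png",s2["img"][:,:,::-1])
```

```text
t 36.8 p [0.6983 0.32   0.2156] yaw 89.9 gap -0.0001 F [ 0.2 -0.7 -0.7] xaxis [-0.006 -0.003 -1.   ]
(0.7, 0.322, 0.15, 90) -> [ 0.0655 -0.0021  0.0022] turn -0.1
```

View pics/u1.png

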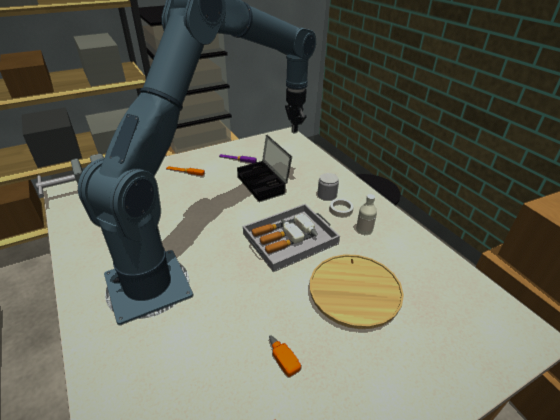

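>>> apply_moves(
  moves=[
    [0,0.03,0,0.002,0],
    [0,0.055,0,0.002,0],
    [0,0.066,0,0.002,0],
    [0,0.066,0.02,0.002,0],
    [0,0.066,0.035,0.002,0],
    [0,0.066,0.05,0.002,0],
    [0,0.066,0.06,0.002,0],
    [0,0.066,0.07,0.002,0],
    [0,0.066,0.08,0.002,0],
    [0,0.066,0.09,0.002,0],
    [0,0.066,0.1,0.002,0],
    [0,0.066,0.1,0.002,0],
  ],
)

```text
time_s: 38.05
tcp_pos: [0.5985, 0.3239, 0.1529]
ee_rot: [-1.209, 1.21, 1.211]
contact_force: [-0.7, 0.4, 0.1]
finger_gap: -0.0
```

Run:
```python
from h import *
sh((.57,.322,.15,90),(.54,.322,.145,90),(.52,.322,.13,90),(.52,.322,.11,90),(.52,.322,.07,90))
s2=snap("side");crop(s2,200,80,380,240,4,"u2.png")
```

```text
t 38.0 p [0.5985 0.3239 0.1529] yaw 90.1 gap -0.0000 F [-0.7  0.4  0.1] xaxis [-0.002 -0.    -1.   ]
(0.57, 0.322, 0.15, 90) -> [ 0.003   0.0285 -0.0019] turn 0.1
(0.54, 0.322, 0.145, 90) -> [ 0.0081  0.0585 -0.0019] turn 0.1
(0.52, 0.322, 0.13, 90) -> [ 0.0231  0.0785 -0.0018] turn 0.1
(0.52, 0.322, 0.11, 90) -> [ 0.0431  0.0784 -0.0018] turn 0.1
(0.52, 0.322, 0.07, 90) -> [ 0.0831  0.0783 -0.0018] turn 0.1
```

View pics/u2.png

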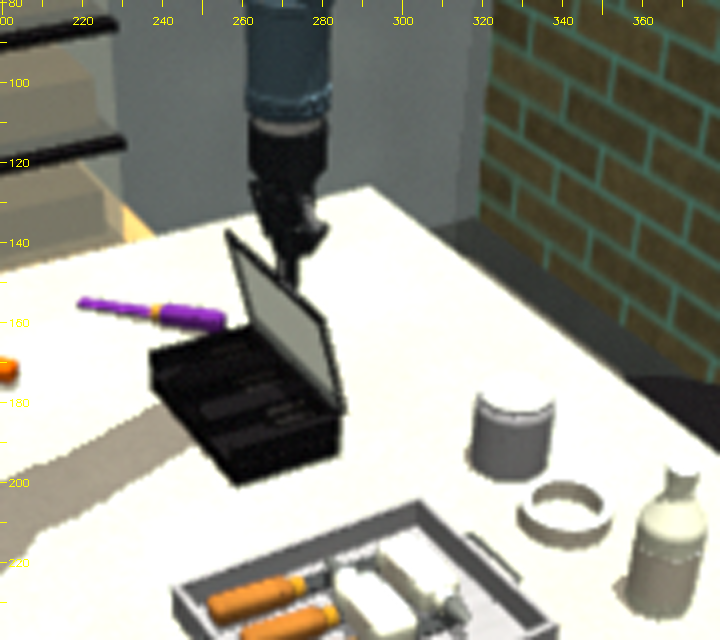

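>>> apply_moves(
  moves=[
    [0,0.002,0.01,-0.002,0],
    [0,0.003,0.02,-0.002,0],
    [0,0.003,0.03,-0.002,0],
    [0,0.004,0.04,-0.002,0],
    [0,0.006,0.05,-0.002,0],
    [0,0.009,0.06,-0.002,0],
    [0,0.015,0.07,-0.002,0],
    [0,0.023,0.078,-0.002,0],
    [0,0.033,0.078,-0.002,0],
    [0,0.043,0.078,-0.002,0],
    [0,0.053,0.078,-0.002,0],
    [0,0.053,0.078,-0.002,0],
  ],
)

```text
time_s: 39.3
tcp_pos: [0.5216, 0.3209, 0.0982]
ee_rot: [-1.209, 1.212, 1.21]
contact_force: [0.1, -0.4, 0.5]
finger_gap: 0.0001
```

Run:
```python
from h import *
sh((.52,.322,.063,90))
s2=snap("side");crop(s2,200,80,380,240,4,"u3.png")
```

```text
t 39.3 p [0.5216 0.3209 0.0982] yaw 90.0 gap 0.0001 F [ 0.1 -0.4  0.5] xaxis [-0.002 -0.002 -1.   ]
(0.52, 0.322, 0.063, 90) -> [0.0352 0.0015 0.0012] turn 0.0
```

View pics/u3.png

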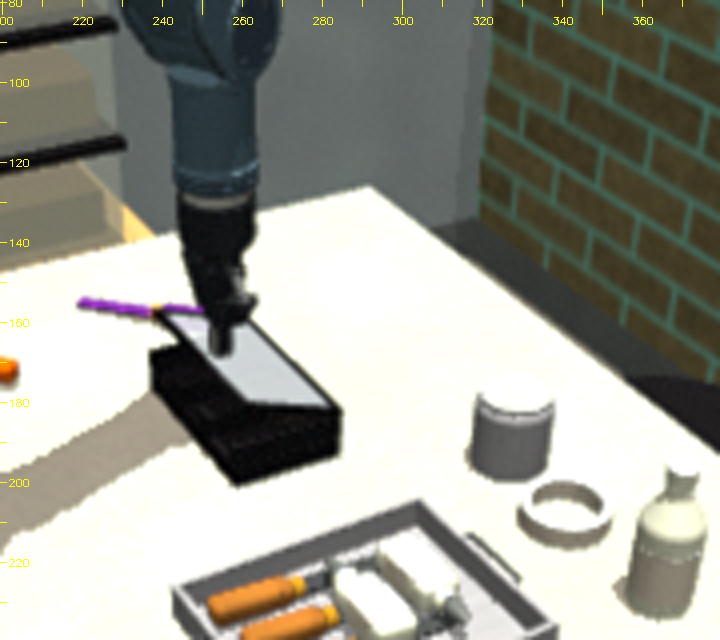

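>>> apply_moves(
  moves=[
    [0,0.01,0,0,0],
    [0,0.02,0,0,0],
    [0,0.026,0,0,0],
    [0,0.03,0,0,0],
    [0,0.033,0,0,0],
    [0,0.033,0,0,0],
  ],
)

```text
time_s: 39.95
tcp_pos: [0.5223, 0.3215, 0.0668]
ee_rot: [-1.21, 1.21, 1.209]
contact_force: [0.1, 0.8, -0.6]
finger_gap: -0.0001
```

>>> apply_moves(
  moves=[
    [0,0.001,0,0,0],
    [0,0.002,0,0,0],
    [0,0.002,0,0,0],
  ],
)

```text
time_s: 40.25
tcp_pos: [0.5225, 0.3217, 0.0653]
ee_rot: [-1.209, 1.209, 1.209]
contact_force: [0.7, -0.2, -0.1]
finger_gap: 0.0002
```

>>> apply_moves(
  moves=[
    [0,0.001,0,0,0],
    [0,0.002,0,0,0],
    [0,0.002,0,0,0],
  ],
)

```text
time_s: 40.55
tcp_pos: [0.5224, 0.3217, 0.0632]
ee_rot: [-1.209, 1.209, 1.209]
contact_force: [-0.0, -0.8, -0.4]
finger_gap: -0.0
```

>>> apply_moves(
  moves=[
    [0,0.001,0,0,0],
    [0,0.002,0,0,0],
    [0,0.002,0,0,0],
  ],
)

```text
time_s: 40.85
tcp_pos: [0.5225, 0.3217, 0.0629]
ee_rot: [-1.209, 1.209, 1.21]
contact_force: [-6.1, -1.8, 16.9]
finger_gap: 0.0002
```

>>> apply_moves(
  moves=[
    [0,0.001,0,0,0],
    [0,0.0015,0,0,0],
    [0,0.0015,0,0,0],
  ],
)

```text
time_s: 41.15
tcp_pos: [0.5225, 0.3218, 0.0628]
ee_rot: [-1.209, 1.209, 1.21]
contact_force: [-8.7, -4.2, 28.8]
finger_gap: 0.0
```

Run:
```python
from h import *
sh()
s2=snap("side");crop(s2,210,130,310,220,7,"v1.png")
```

```text
t 41.1 p [0.5225 0.3218 0.0628] yaw 90.0 gap 0.0000 F [-8.7 -4.2 28.8] xaxis [-0.     0.001 -1.   ]
```

View pics/v1.png

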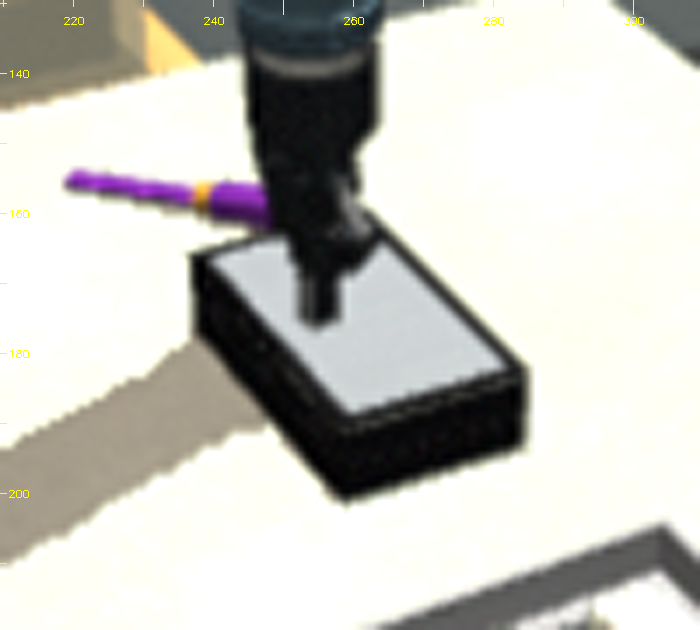

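Shut, firm contact. Retreat upward.

>>> apply_moves(
  moves=[
    [0,-0.005,0,0,0],
    [0,-0.02,0,0,0],
    [0,-0.05,0,0,0],
    [0,-0.09,0,0,0],
    [0,-0.13,0,0,0],
    [0,-0.16,0,0,0],
    [0,-0.16,0.03,0.03,0],
    [0,-0.16,0.07,0.07,0],
    [0,-0.16,0.1,0.1,0],
    [0,-0.16,0.1,0.1,0],
    [0,-0.16,0.1,0.1,0],
  ],
)

```text
time_s: 42.3
tcp_pos: [0.4212, 0.4227, 0.2201]
ee_rot: [-1.212, 1.207, 1.212]
contact_force: [1.3, -0.0, 0.0]
finger_gap: -0.0004
```

Run:
```python
from h import *
sh()
s2=snap("side");crop(s2,190,120,410,330,3.3,"w1.png")
s=snap("top");crop(s,150,110,450,300,2.6,"w2.png")
```

```text
t 42.3 p [0.4212 0.4227 0.2201] yaw 90.2 gap -0.0004 F [ 1.3 -0.   0. ] xaxis [ 0.  0. -1.]
```

View pics/w1.png

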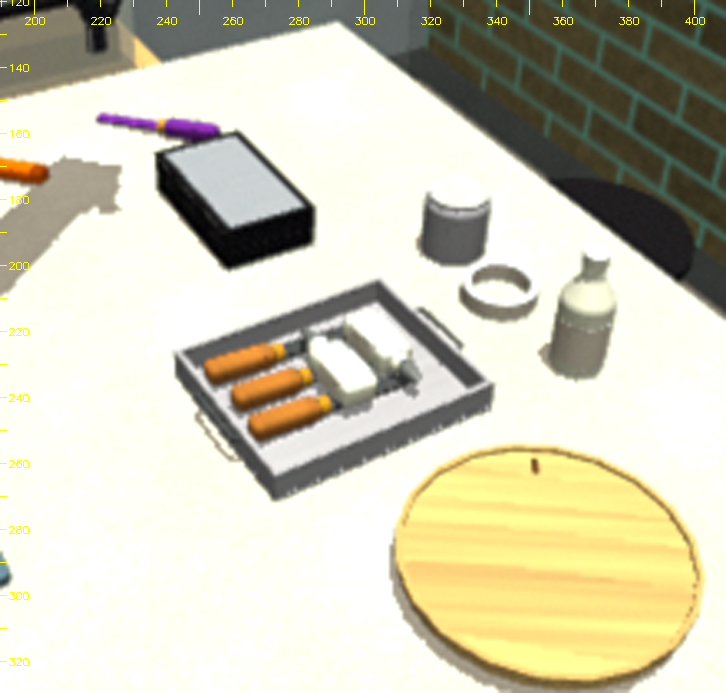

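View pics/w2.png

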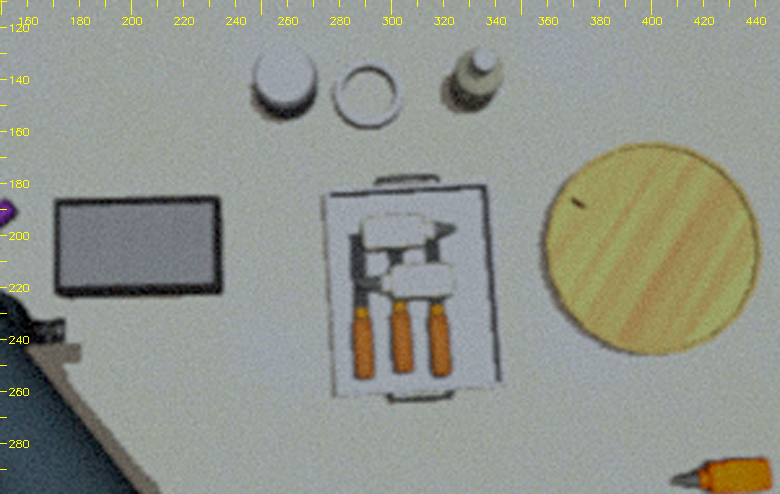

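The pictures show the lid flat on the case (top view, corners near 171,186 and 234,222). All three files and both bottles are inside the tray rim, and the tin, tape and spirit bottle have not moved. I'm handing the job in.

```bash
python3 -c "
from cell import ticket
print(ticket.close_job())"
```

```text
the job is handed in; nothing more can be done
None
```

The job is done and handed in at about 42 s of the 210 s allowed. I pulled all three files out of the case by their handles and laid them side by side in the tray. I then lifted both glue bottles off the turntable and laid them across the file blades. The lid was pushed shut last, from behind.

- **Final pictures:** the top and side views showed all five items inside the tray rim. The lid was flat on the case, the turntable was empty, and the tape, spirit bottle and tin looked unmoved. The arm was clear of everything.
- **Disturbance:** during the run one bottle was knocked and the turntable turned slowly for a while. I waited until it had nearly stopped, worked out the bottle's new position, and then grasped it.
- **Forces:** the highest tool force I read was about 30 N, while pressing the lid closed with the shut fingertips. I saw no slip of the grip.
- **Failed or disagreeing checks:** no check failed. The one mismatch was a few millimetres between the two camera views on the first bottle's position, which the jaw opening took up.

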